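Peel the top serving tray off a clinging stack and hold it out

TASK

Put the used cup that was left in the top steel tray upright on the round black tray with the other used glass, and let it go. Then free the steel tray that clings to the stack: lift one corner first while the opposite corner stays down, and peel it off so that the trays below stay in the stand. Finish still holding it: hold it out level and steady to the stool side (left), with its middle about a hand's breadth (10 cm) or less from the worktop's left edge and all of it about 20 cm or more above the worktop; do not knock the other glass.

Things in the scene. Friction and masses are not known exactly. Their poses are not given: they have to be found in the camera images.
- tray_centre (a point): The top tray: loose pressed steel, cut 45 degree corners, 0.12 kg, 190 x 130 x 34 mm; point in its middle, half-way up (17 mm below the rim top). x along its length, y across, z up. Its rim, 11 mm wide and 14 mm tall with upright inner and outer faces, can be pinched by one finger inside the tray and one outside. Floor 2 mm thick, clear over 150 x 92 mm.
- tray_stand: Round revolving stand holding three equal trays; origin under it, on the disc's axis. Their rims lie flush below the top tray's, one every 14 mm: fingers deeper than 14 mm below the rim top pinch the next tray too. The top tray clings at its four corners: each resists with roughly 2 to 4 N and lets go after rising about 10 mm. The lower trays are held fast.
- tray_corner_a (a point): one cut corner of the top tray: the point on the upper face of its rim, mid-way across the 11 mm wide rim and mid-way along the 48 mm long cut corner, at +74, +44 mm along the tray's x and y from its middle; the outside of the tray lies toward +x +y; opposite corner c (its height is 110 mm above the worktop while the tray is nested)
- tray_corner_b (a point): one cut corner of the top tray: the point on the upper face of its rim, mid-way across the 11 mm wide rim and mid-way along the 48 mm long cut corner, at -74, +44 mm; opposite corner d (its height is 110 mm above the worktop while the tray is nested)
- tray_corner_c (a point): one cut corner of the top tray: the point on the upper face of its rim, mid-way across the 11 mm wide rim and mid-way along the 48 mm long cut corner, at -74, -44 mm; opposite corner a (its height is 110 mm above the worktop while the tray is nested)
- tray_corner_d (a point): one cut corner of the top tray: the point on the upper face of its rim, mid-way across the 11 mm wide rim and mid-way along the 48 mm long cut corner, at +74, -44 mm; opposite corner b (its height is 110 mm above the worktop while the tray is nested)
- stand_disc (a joint): Turn of the stand's wooden disc (rad, anticlockwise from above, 0 at the start). The disc, 230 mm across, its top 34 mm above the worktop, carries the stack on its axis between four thin posts (to 90 mm above the worktop) at the long sides; it turns freely at a touch on a fixed foot.
- cup_centre (a point): The used cup, a striped espresso cup standing in the top tray, 0.1 kg: round body 49 mm tall, 60 mm across at the rim, 42 mm at the foot. Point on the body's axis, half-way up; z up. The handle (14 mm wide) points along -y, reaching 54 mm from the axis: grip the body along x. At the start its rim is about 127 mm above the worktop.
- round_tray: The round black serving tray, which stays where it is, 200 mm across with a rim 12 mm high; origin in the middle of its underside, z up. Its floor is 3.5 mm thick and flat within 90 mm of the middle.
- shot_glass_centre (a point): The other used glass, a shot glass 49 mm across and 62 mm tall with coffee in it, standing on the round tray 50 to 60 mm from its middle; centre, half-way up. Leave it standing.
- stool_edge (a point): A point on the worktop's left (+y) edge, at the worktop's height; the edge runs along x. The stools stand beyond it.
- stirrers: Bystander: steel tumbler with stirrers, 93 mm across and 238 mm tall, the tallest of the row of glasses, jars and pitchers at the back, in front of the espresso machine; origin under its middle.
- bell: Bystander: counter bell, 67 mm across and 49 mm tall, front left; origin under its middle.

How it is judged (in metres and radians):
On the way, in this order (a step that is already met when the one before it is completed fails the run):
1. the cup stands upright on the round tray and is let go (horizontal distance between cup_centre and round_tray below 0.075 m and contact force between cup and round_tray above 0.2 N and angle between cup_centre's own z axis and vertical below 0.2 rad and contact force between cup and the fingers below 0.1 N), for 0.2 s.
2. one corner of the top tray is lifted at least 20 mm while the opposite corner is still down (within 8 mm of its seat) (((height (world z) of tray_corner_a above 0.13 m and height (world z) of tray_corner_c below 0.118 m) or (height (world z) of tray_corner_b above 0.13 m and height (world z) of tray_corner_d below 0.118 m) or (height (world z) of tray_corner_c above 0.13 m and height (world z) of tray_corner_a below 0.118 m) or (height (world z) of tray_corner_d above 0.13 m and height (world z) of tray_corner_b below 0.118 m))), for 0.1 s.
At the end, for the whole second after the job is handed in: The top tray is held by the fingers, level within 15 degrees and still, its middle above y = 0.20 m (within 125 mm of the left edge) and at least 18 cm up, touching nothing else of the stand; the cup stands upright and released on the round tray within 75 mm of its middle (all of step 1 and height (world z) of each of tray_corner_a, tray_corner_b, tray_corner_c, tray_corner_d above 0.19 m and height (world z) of tray_centre above 0.18 m and world y of tray_centre above 0.2 m and angle between tray_centre's own z axis and vertical below 0.26 rad and contact force between top_tray and the fingers above 1 N and contact force between top_tray and tray_stand below 0.1 N and linear speed of top_tray below 0.04 m/s); the arm keeps its last pose, push and grip.
It fails at once if the shot glass is knocked (pushed with over 3 N by the fingers, the arm or a carried thing) (contact force between shot_glass and the fingers above 3 N or contact force between shot_glass and the arm above 3 N or contact force between shot_glass and cup above 3 N or contact force between shot_glass and top_tray above 3 N).
It fails at once if the cup is tipped over (angle between cup_centre's own z axis and vertical above 1 rad).
It also fails if it takes over 59 s, if anything falls off the work surface, if the arm or the gripper's body presses on something with over 40 N, if the wrist force passes 120 N, or if a joint passes its speed limit or range.

ROBOT

A 6-joint arm with a two-finger parallel gripper is mounted at the origin on the work surface; the furniture and walls round the work are solid. World frame = base frame: x ahead of the robot, y to its left, z up, the work surface at z = 0. Lengths are in m, angles in degrees, forces in N, time in s.
With the tool pointing down it reaches from about 0.375 to 0.9 m from the base axis. Payload 3.1 kg.
Tool frame: the origin (TCP) lies at the very end of the fingers, on their centre line; the grasp point (between the pads) lies 19 mm behind it (bot.hold_point_z is the z of the grasp point in the tool frame, in m); z points along the fingers, y is the direction in which the jaws open and shut (so a half turn about z gives the same grasp; the last joint's range is limited). The gripper opens to 87 mm and grips with 3 to 60 N. Pads are 19 mm wide; open, the fingers measure 117 mm over their backs; the gripper's body (75 mm by 190 mm) begins 51 mm behind the grasp point.
Start: joints at [54.402, 30.224, 82.088, -0, 67.689, -10.227], TCP at [0.268, 0.565, 0.223] pointing down, gripper open.
Joint ranges: [-176.69, 176.69], [-43.24, 126.21], [12.49, 139.97], [-82, 262], [0, 151.66], [-163.58, 163.58]. Speed limits (degrees/s): [159.86, 159.86, 180, 180, 180, 180].

INTERFACE

Orientations are given as a 3x3 rotation matrix whose columns are the frame's x, y, z axes.
In Python, from rig import bot gives the robot as it stands.
- The arm moves only by the tool servo_tool, never from a script. Its argument "increments" is a list of rows, each a list of 3 entries, a list of its own where there are three numbers: the closure, from 0 (fully open) to 1 (shut), then the shift along the tool's x, y, z in mm, then the turn about the tool's z in degrees. In form: [[claw, [x, y, z], turn], ...]. A call has 1 to 5 rows; each row shifts and turns the commanded pose from where the row before left it, along the tool's axes as they then stand; what a row does not reach is not made up. A row lasts 1/8 s, in which the tool goes at most 62.5 mm and 10.7 degrees, less where a joint would pass 70% of its speed; a pose out of reach is approached as far as the arm can. A call with a gripper value outside its range is refused whole. The fingers move at their own pace and stop on an object; the grip force is fixed at half the most. Time passes only in rows, so rows that do not move let the fingers close. It gives the time, the measured TCP pose, the force and the opening at its end, in the units of the state.
- bot.read_state(): the state, without advancing time (a new reading comes with each control period).
- bot.capture(name): name is "scene" or "top"; returns (picture, depth): 384x512x3 uint8, blue, green, red; 384x512 float32, m along the optical axis (not along the pixel's ray), 0 where there is no reading.
- bot.camera_info(name): a dict with "K" (3x3 intrinsics, pixels), "R" (3x3) and "t" (3): a world point X has camera coordinates R X + t. Camera axes: x right, y down, z forward; pixel columns grow to the right and rows downward; lengths in m; the calibration is good to about 2 mm. A picture is of the moment at which its call begins. camera_info takes no time and is no camera call.
- bot.hand_in(): hands the job in, once; it reports no verdict.
Trained networks look in the newest picture that a camera, given by its name, has taken for a name from the list of things; names that differ only in an ending like _2 or _b are one class to them, and where a whole thing is asked for, a point or a joint stands for the part that bears it (a point fixed in the world has none). Each returns a list of dicts, best first, with "p" (0 to 1); they miss things now and then, are a little off and sometimes report something else, mostly with a low value. They report only what shows in the picture. A call takes as long as a camera call.
- bot.find_in(camera, thing): "bbox" ([left, top, right, bottom] in pixels, round what is visible of it).
- bot.trace(camera, thing): "region" (384x512 bool, what is visible of it) and "bbox" ([left, top, right, bottom] in pixels, round what is visible of it).
The state is a dict: "time_s": time; "joint_positions": joint angles; "qvel": joint speeds; "tau": joint torques, N m; "position": TCP position; "tcp_rot": TCP orientation; "force": force on the tool from outside, world axes, zero at the start; "moment": the same for the moment, N m; "opening": opening from 0.0 (shut) to 1.0 (fully open).
Only numpy, scipy, OpenCV 4.12 (cv2) and the standard library are available. Lean on these libraries where they do the work, as an engineer would, in place of code of your own. Each camera call takes 0.05 s, during which the arm holds its last target.

## Working session

There is one attempt and no reset: what is moved stays moved. The work goes in short steps, Python scripts to look and compute and a tool call to move; the robot and the scene stay as the last step left them, time stands still between calls to the robot, and variables do not carry over. Pictures are saved under pics/ and viewed, and the job is handed in when it is done.

Besides the shell and the picture viewer there is one more tool, called after "Request:" as name([rows], argument=value, ...), one row to a line, values as JSON. servo_tool: Moves the arm, as the interface text tells. Its arguments: {"type":"object","properties":{"increments":{"type":"array","items":{"type":"array"}}},"required":["increments"]}

```bash
ls; mkdir -p pics; cat > h.py <<'E'
import numpy as np, cv2
from rig import bot
def back(cam,u,v,z):
    i=bot.camera_info(cam);K,R,t=map(np.array,(i["K"],i["R"],i["t"]))
    return (R.T@((np.linalg.inv(K)@np.array([u,v,1.0]))*z-t))
def cloud(cam,depth):
    i=bot.camera_info(cam);K,R,t=map(np.array,(i["K"],i["R"],i["t"]))
    h,w=depth.shape;u,v=np.meshgrid(np.arange(w),np.arange(h))
    p=np.stack([(u-K[0,2])/K[0,0]*depth,(v-K[1,2])/K[1,1]*depth,depth],-1)
    return (p-t)@R
def proj(cam,X):
    i=bot.camera_info(cam);K,R,t=map(np.array,(i["K"],i["R"],i["t"]))
    c=K@(R@np.array(X)+t);return c[:2]/c[2]
E
python3 - <<'E'
from h import *
s=bot.read_state();print(s["time_s"],s["position"],s["tcp_rot"],s["opening"])
for c in("scene","top"):
    p,d=bot.capture(c);cv2.imwrite(f"pics/{c}0.png",p);np.save(f"{c}0.npy",d)
    i=bot.camera_info(c);print(c,-np.array(i["R"]).T@np.array(i["t"]))
    for n in("tray_centre","tray_stand","cup_centre","round_tray","shot_glass_centre"):
        if c=="top" or n in("cup_centre","tray_centre"):
            r=bot.trace(c,n)
            for k in r[:2]: print(c,n,k["p"],k["bbox"])
            if r:np.save(f"m_{c}_{n}.npy",r[0]["region"])
E
```

```text
pics
0.0 [0.26732218 0.56412797 0.22157474] [[-9.03582944e-01  4.28411354e-01 -1.25528097e-03]
 [ 4.28413031e-01  9.03581269e-01 -1.77882192e-03]
 [ 3.72180865e-04 -2.14509187e-03 -9.99997630e-01]] 0.9986434824721804
scene [ 0.03027536 -0.55714534  0.93022923]
scene tray_centre 0.96 [265.9, 189.1, 325.9, 249.3]
scene tray_centre 0.42 [254.1, 207.1, 332.7, 268.6]
scene cup_centre 0.68 [213.6, 159.7, 274.7, 207.0]
scene cup_centre 0.56 [279.6, 202.8, 312.9, 225.6]
top [0.17398223 0.064659   1.39623646]
top tray_centre 0.88 [288.4, 158.5, 337.5, 218.3]
top tray_stand 0.65 [277.9, 168.0, 344.4, 225.9]
top cup_centre 0.77 [301.2, 174.1, 328.1, 196.2]
top round_tray 0.73 [198.3, 163.0, 258.7, 218.6]
top round_tray 0.22 [328.5, 116.2, 366.9, 147.7]
top shot_glass_centre 0.63 [289.4, 159.8, 340.9, 219.5]
top shot_glass_centre 0.61 [212.3, 164.9, 227.6, 177.2]
```

```bash
python3 - <<'E'
import cv2
a=cv2.imread("pics/top0.png");b=cv2.imread("pics/scene0.png")
cv2.imwrite("pics/top0c.png",cv2.resize(a[110:250,170:370],None,fx=4,fy=4,interpolation=cv2.INTER_CUBIC))
cv2.imwrite("pics/scene0c.png",cv2.resize(b[120:300,180:380],None,fx=3,fy=3,interpolation=cv2.INTER_CUBIC))
E
```

```text
(no output)
```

View pics/top0.png

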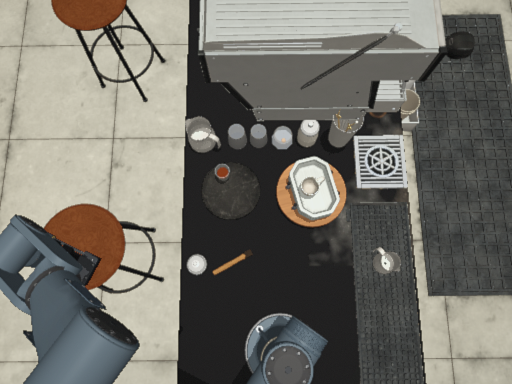

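View pics/scene0.png

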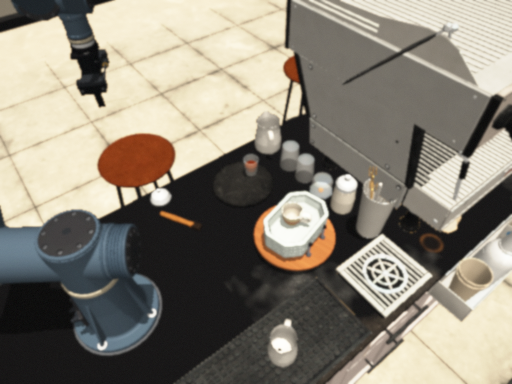

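View pics/top0c.png

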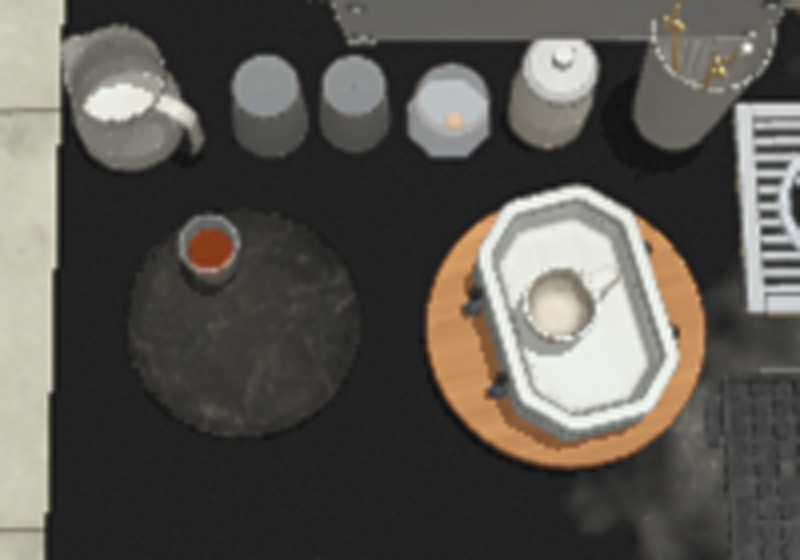

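View pics/scene0c.png

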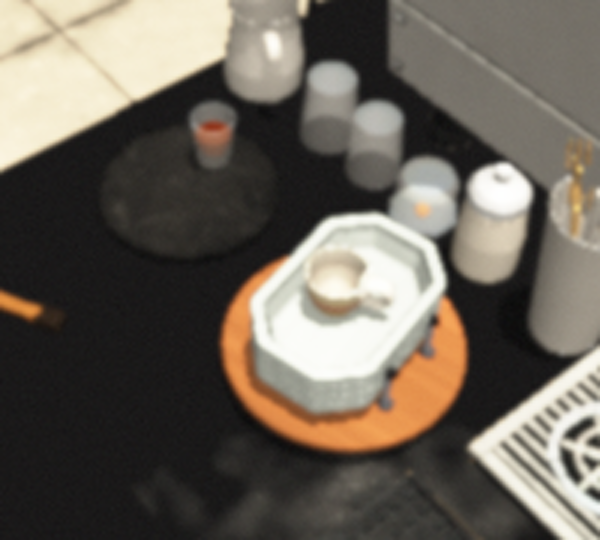

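The top view shows the black tray at about (231,190) with the shot glass at (222,172). The wooden stand is at (312,193) with the cup inside the tray at (309,186) and its handle pointing up and to the right. Next I measure all of these.

```bash
python3 - <<'E'
from h import *
d=np.load("top0.npy");P=cloud("top",d);im=cv2.imread("pics/top0.png")
print("table z",np.median(P[240:300,290:330,2]))
# tray rim: region around, height .10-.116
sub=np.zeros(d.shape,bool);sub[150:232,275:350]=1
m=np.load("m_top_tray_centre.npy");print("traymask",m.sum())
z=P[...,2]
for cam in ["top"]:
    rim=sub&(z>.100)&(z<.120)
    pts=P[rim][:,:2]
    r=cv2.minAreaRect((pts*1000).astype(np.float32));print("rim rect",r,np.median(z[rim]),rim.sum())
    print("hist z",np.histogram(z[sub],bins=np.arange(0,.15,.01)))
# disc
disc=sub&(z>.027)&(z<.042)
q=P[disc][:,:2]*1000;c,rr=cv2.minEnclosingCircle(q.astype(np.float32));print("disc",c,rr)
# round tray
b=np.load("m_top_round_tray.npy");cs,_=cv2.findContours(b.astype(np.uint8),0,1);cc=max(cs,key=cv2.contourArea)
i=bot.camera_info("top")
def plane(u,v,zz):
    K,R,t=map(np.array,(i["K"],i["R"],i["t"]));o=-R.T@t;r=R.T@np.linalg.inv(K)@np.array([u,v,1.]);return o+r*(zz-o[2])/r[2]
hull=np.array([plane(u,v,.012)[:2]*1000 for u,v in cc[:,0]],np.float32)
print("round",cv2.minEnclosingCircle(hull),cv2.fitEllipse(hull))
g=np.load("m_top_cup_centre.npy");zz=P[g];print("cup mask",g.sum(),np.percentile(zz[:,2],[5,50,95]))
rimc=sub&(z>.120)&(z<.14);print("cup rim",cv2.minEnclosingCircle((P[rimc][:,:2]*1000).astype(np.float32)),rimc.sum())
print(P[rimc][:, :3].round(3)[::6])
sg=np.zeros(d.shape,bool);sg[158:185,208:235]=1
k=sg&(z>.04)&(z<.09);print("shot",cv2.minEnclosingCircle((P[k][:,:2]*1000).astype(np.float32)),k.sum(),P[k].mean(0))
E
```

```text
table z -5.976906901498817e-05
traymask 1999
rim rect ((494.47320556640625, -112.16426086425781), (190.3902587890625, 130.3904266357422), 15.255892753601074) 0.10925633849226392 722
hist z (array([1261,    0,  114, 1183,   29,   16,   40,  712,  532,  297,  422,
        300,   98,    4]), array([0.  , 0.01, 0.02, 0.03, 0.04, 0.05, 0.06, 0.07, 0.08, 0.09, 0.1 ,
       0.11, 0.12, 0.13, 0.14]))
disc (494.46820068359375, -112.68079376220703) 115.3621597290039
round ((508.851318359375, 155.39712524414062), 101.1509780883789) ((503.21112060546875, 153.49330139160156), (186.94544982910156, 199.4437255859375), 22.320085525512695)
cup mask 314 [0.08422172 0.10010188 0.12768281]
cup rim ((497.81707763671875, -107.19234466552734), 39.55523681640625) 102
[[ 0.523 -0.093  0.122]
 [ 0.518 -0.083  0.13 ]
 [ 0.519 -0.102  0.124]
 [ 0.519 -0.136  0.124]
 [ 0.515 -0.114  0.129]
 [ 0.516 -0.133  0.124]
 [ 0.513 -0.12   0.125]
 [ 0.513 -0.139  0.123]
 [ 0.51  -0.124  0.124]
 [ 0.506 -0.123  0.126]
 [ 0.503 -0.123  0.125]
 [ 0.498 -0.071  0.123]
 [ 0.488 -0.07   0.122]
 [ 0.48  -0.122  0.126]
 [ 0.475 -0.079  0.127]
 [ 0.467 -0.084  0.129]
 [ 0.465 -0.094  0.126]]
shot ((560.735107421875, 180.27410888671875), 24.432706832885742) 157 [0.56363236 0.18085209 0.05173004]
```

```bash
python3 - <<'E'
from h import *
from scipy.optimize import least_squares
d=np.load("top0.npy");P=cloud("top",d);z=P[...,2]
sub=np.zeros(d.shape,bool);sub[150:232,275:350]=1
p=P[sub&(z>.121)&(z<.135)]
f=least_squares(lambda c:np.hypot(p[:,0]-c[0],p[:,1]-c[1])-.029,[.494,-.098],loss="soft_l1",f_scale=.002);c=f.x;print("cup",c)
dd=p[:,:2]-c;r=np.hypot(*dd.T);print(np.sort(r).round(4)[::5])
h=dd[r>.035];print("handle dir",np.degrees(np.arctan2(*h.mean(0)[::-1])),len(h),r.max())
# lower handle
q=P[sub&(z>.1)&(z<.12)];dq=q[:,:2]-c;rq=np.hypot(*dq.T);k=(rq>.036)&(rq<.056);
print("mid pts",len(q[k]),np.c_[dq[k],q[k][:,2]].round(3)[:10], np.degrees(np.arctan2(dq[k][:,1],dq[k][:,0])).round())
b=np.load("m_top_round_tray.npy");
s2=np.zeros(d.shape,bool);s2[158:225,193:265]=1
k=s2&(z>.0075)&(z<.0145);print(k.sum(),np.histogram(z[s2],np.arange(-.002,.03,.002)))
q=P[k]; 
f=least_squares(lambda c:np.hypot(q[:,0]-c[0],q[:,1]-c[1])-.097,[.507,.155],loss="soft_l1",f_scale=.003);print("round",f.x, np.median(abs(f.fun)))
k=s2&(z>.002)&(z<.015);print(cv2.minEnclosingCircle((P[k][:,:2]*1000).astype(np.float32)))
# scene check cup rim
d=np.load("scene0.npy");S=cloud("scene",d);zs=S[...,2]
m=(zs>.122)&(zs<.132)&(np.hypot(S[...,0]-.494,S[...,1]+.1)<.07);p=S[m]
f=least_squares(lambda c:np.hypot(p[:,0]-c[0],p[:,1]-c[1])-.029,c,loss="soft_l1",f_scale=.002);print("cup scene",f.x,m.sum())
dd=p[:,:2]-f.x;r=np.hypot(*dd.T);h=dd[r>.035];print("handle",np.degrees(np.arctan2(*h.mean(0)[::-1])) if len(h) else None,len(h),r.max())
E
```

```text
cup [ 0.49369761 -0.09943138]
[0.0225 0.0249 0.0259 0.0265 0.0267 0.0272 0.0277 0.0281 0.0285 0.0287
 0.0291 0.0294 0.0296 0.0302 0.0304 0.0314 0.0333 0.0356 0.0404 0.0448]
handle dir -59.837204596053596 16 0.048340910766324484
mid pts 73 [[ 0.019  0.052  0.114]
 [ 0.02   0.049  0.112]
 [ 0.02  -0.042  0.107]
 [ 0.02  -0.045  0.107]
 [ 0.017  0.052  0.11 ]
 [ 0.018  0.049  0.106]
 [ 0.013  0.052  0.112]
 [ 0.014  0.049  0.108]
 [ 0.011  0.052  0.109]
 [ 0.01   0.049  0.111]] [ 70.  68. -64. -66.  72.  69.  76.  74.  78.  78.  77.  81.  82.  81.
  85.  86.  85.  87.  87.  89.  89.  89.  92.  94.  91.  92.  95.  96.
  97.  98.  97. 101. 100. 101. 104. 104. 106. 106. 107. 108. 108. 111.
 108. 111. 113. 114. 115. 115. 117. 119. 117. 119. 122. 124. 119. 122.
 124. 126. 122. 125. 127. 129. 127. 130. 132. 134. 132. 134. 137. 137.
 139. 141. 143.]
443 (array([716, 918, 873, 668, 400, 211,  87,  53,  18,   3,   2,   1,   0,
         2,   0]), array([-0.002,  0.   ,  0.002,  0.004,  0.006,  0.008,  0.01 ,  0.012,
        0.014,  0.016,  0.018,  0.02 ,  0.022,  0.024,  0.026,  0.028]))
round [0.50934391 0.15616385] 0.00547799265602672
((508.679931640625, 159.74136352539062), 164.4473876953125)
cup scene [ 0.4927406  -0.09780924] 145
handle -59.85371271381447 21 0.04778574433098591
```

```bash
cat >> h.py <<'E'
def plan(p,yaw_y,claw,step=45,tstep=8):
    """rows from the present pose to world p, tool y at yaw_y deg (tool down)"""
    s=bot.read_state();x0=np.array(s["position"]);R=np.array(s["tcp_rot"])
    cur=np.degrees(np.arctan2(R[1,1],R[0,1]))
    t=(cur-yaw_y+90)%180-90 if abs(((cur-yaw_y)+180)%360-180)>90 else ((cur-yaw_y)+180)%360-180
    dist=np.linalg.norm(np.array(p)-x0)*1000
    n=max(1,int(np.ceil(max(dist/step,abs(t)/tstep))))
    a=cur;rows=[];x=x0.copy();done=0
    for k in range(n):
        d=(np.array(p)-x)/(n-k)*1000; dt=round((t-done)/(n-k),1)
        Y=np.array([np.cos(np.radians(a)),np.sin(np.radians(a)),0]);Z=np.array([0,0,-1.]);X=np.cross(Y,Z)
        l=[float(round(v@d)) for v in(X,Y,Z)]
        if k==n-1:l=[float(round(v@d,1)) for v in(X,Y,Z)]
        x=x+(X*l[0]+Y*l[1]+Z*l[2])/1000; rows.append([claw,[int(v) if v==int(v) else v for v in l],dt]);a-=dt;done+=dt
    print("from",x0.round(4),"yaw",round(cur,1),"t",s["time_s"])
    for i in range(0,n,5):print(rows[i:i+5])
E
python3 - <<'E'
from h import *
plan([.4935,-.099,.20],30,0)
E
```

```text
from [0.2677 0.5647 0.2225] yaw 64.6 t 0.45
[[0, [-31, -31, 1], np.float64(2.2)], [0, [-32, -30, 1], np.float64(2.2)], [0, [-33, -29, 1], np.float64(2.2)], [0, [-34, -28, 1], np.float64(2.2)], [0, [-35, -26, 2], np.float64(2.2)]]
[[0, [-36, -25, 1], np.float64(2.1)], [0, [-37, -24, 2], np.float64(2.2)], [0, [-38, -22, 1], np.float64(2.1)], [0, [-38, -21, 2], np.float64(2.2)], [0, [-39, -20, 1], np.float64(2.1)]]
[[0, [-40, -18, 2], np.float64(2.2)], [0, [-41, -16, 1], np.float64(2.1)], [0, [-41, -15, 2], np.float64(2.2)], [0, [-42, -13, 1], np.float64(2.1)], [0, [-42, -12, 2], np.float64(2.2)]]
[[0, [-42.2, -10.7, 1.5], np.float64(2.1)]]
```

Request:
servo_tool([
  [0,[-31,-31,1],2.2],
  [0,[-32,-30,1],2.2],
  [0,[-33,-29,1],2.2],
  [0,[-34,-28,1],2.2],
  [0,[-35,-26,2],2.2],
])

```text
time_s: 1.08
position: [0.3401, 0.3564, 0.2168]
tcp_rot: [[-0.805, 0.594, 0.001], [0.594, 0.805, 0.0], [-0.0, 0.001, -1.0]]
force: [1.0, 0.3, 0.1]
opening: 0.997
```

Request:
servo_tool([
  [0,[-36,-25,1],2.1],
  [0,[-37,-24,2],2.2],
  [0,[-38,-22,1],2.1],
  [0,[-38,-21,2],2.2],
  [0,[-39,-20,1],2.1],
])

```text
time_s: 1.7
position: [0.41, 0.1485, 0.2098]
tcp_rot: [[-0.68, 0.733, 0.001], [0.733, 0.68, 0.0], [-0.001, 0.001, -1.0]]
force: [1.0, -0.7, 0.4]
opening: 0.999
```

Request:
servo_tool([
  [0,[-40,-18,2],2.2],
  [0,[-41,-16,1],2.1],
  [0,[-41,-15,2],2.2],
  [0,[-42,-13,1],2.1],
  [0,[-42,-12,2],2.2],
])

```text
time_s: 2.33
position: [0.4808, -0.0591, 0.2018]
tcp_rot: [[-0.531, 0.848, 0.001], [0.848, 0.531, -0.0], [-0.001, 0.001, -1.0]]
force: [-0.1, 1.4, 0.4]
opening: 0.997
```

Request:
servo_tool([
  [0,[-42.2,-10.7,1.5],2.1],
  [0,[0,0,0],0],
])

```text
time_s: 2.58
position: [0.4953, -0.1021, 0.2002]
tcp_rot: [[-0.497, 0.868, 0.002], [0.868, 0.497, -0.002], [-0.003, 0.001, -1.0]]
force: [0.5, 0.9, 0.9]
opening: 1.001
```

```bash
python3 - <<'E'
from h import *
plan([.4935,-.099,.085],30,0,20)
for k in range(3):
  s=bot.read_state();print(s["position"],s["force"])
E
```

```text
from [ 0.4953 -0.1021  0.2002] yaw 29.8 t 2.575
[[0, [1, 0, 19], np.float64(-0.0)], [0, [1, 0, 19], np.float64(-0.0)], [0, [0, 0, 19], np.float64(-0.0)], [0, [1, 0, 19], np.float64(-0.1)], [0, [0, 0, 20], np.float64(-0.0)]]
[[0, [0.6, 0, 19.2], np.float64(-0.1)]]
[ 0.49529042 -0.10214079  0.20024117] [0.50812225 0.8758366  0.91243751]
[ 0.49529042 -0.10214079  0.20024117] [0.50812225 0.8758366  0.91243751]
[ 0.49529042 -0.10214079  0.20024117] [0.50812225 0.8758366  0.91243751]
```

Request:
servo_tool([
  [0,[1,0,19],0],
  [0,[1,0,19],0],
  [0,[1,0,19],0],
  [0,[1,0,19],0],
  [0,[0,0,19],0],
])

```text
time_s: 3.2
position: [0.4911, -0.0943, 0.1047]
tcp_rot: [[-0.501, 0.865, -0.0], [0.865, 0.501, 0.0], [0.001, -0.0, -1.0]]
force: [-0.8, -0.5, -0.1]
opening: 1.001
```

Request:
servo_tool([
  [0,[0,0,19],0],
  [0,[0,0,0],0],
])

```text
time_s: 3.45
position: [0.4902, -0.0941, 0.0852]
tcp_rot: [[-0.501, 0.865, -0.003], [0.865, 0.501, 0.002], [0.003, -0.002, -1.0]]
force: [0.4, -0.0, -0.1]
opening: 1.001
```

```bash
python3 - <<'E'
from h import *
p,d=bot.capture("scene");cv2.imwrite("pics/s1.png",cv2.resize(p[120:300,180:380],None,fx=4,fy=4)[:600])
s=bot.read_state();print(s["position"],s["force"])
E
```

```text
[ 0.49095399 -0.09457456  0.0859422 ] [ 0.49222574 -0.102853   -0.66879275]
```

View pics/s1.png

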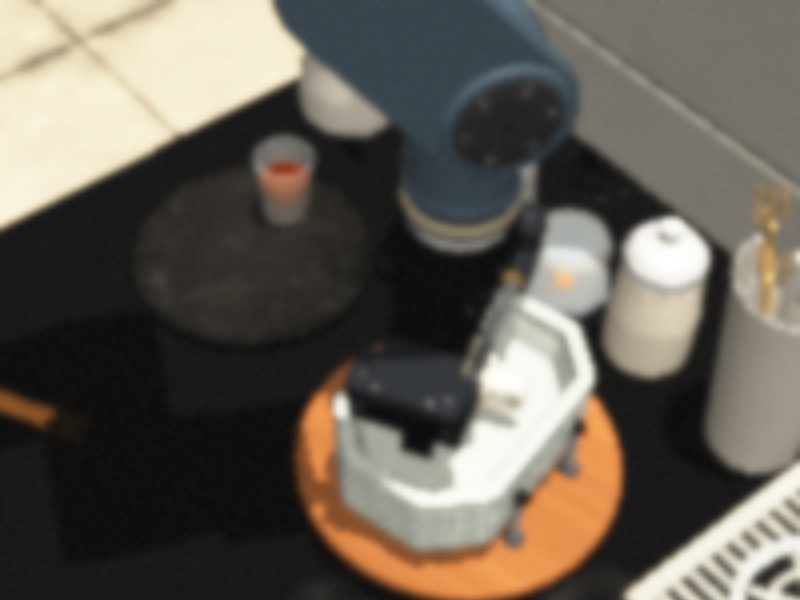

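Both fingers are inside the tray on either side of the cup, in the view around (450,400). The tool is about 4.5 mm too far along its own x, so I shift it back and close.

Request:
servo_tool([
  [0,[-4.5,0,0],0],
  [0.3,[0,0,0],0],
  [1,[0,0,0],0],
  [1,[0,0,0],0],
  [1,[0,0,0],0],
])

```text
time_s: 4.12
position: [0.494, -0.0994, 0.0862]
tcp_rot: [[-0.5, 0.866, 0.0], [0.866, 0.5, -0.0], [-0.0, 0.0, -1.0]]
force: [0.8, 0.3, 2.1]
opening: 0.65
```

Request:
servo_tool([
  [1,[0,0,0],0],
  [1,[0,0,0],0],
  [1,[0,0,0],0],
])

```text
time_s: 4.5
position: [0.494, -0.0994, 0.0861]
tcp_rot: [[-0.5, 0.866, 0.0], [0.866, 0.5, -0.0], [-0.0, 0.0, -1.0]]
force: [-0.4, 0.9, 1.7]
opening: 0.647
```

Request:
servo_tool([
  [1,[0,0,-8],0],
  [1,[0,0,-15],0],
  [1,[0,0,-20],0],
  [1,[0,0,-20],0],
  [1,[0,0,-20],0],
])

```text
time_s: 5.12
position: [0.4937, -0.0994, 0.1706]
tcp_rot: [[-0.5, 0.866, 0.001], [0.866, 0.5, -0.0], [-0.001, 0.0, -1.0]]
force: [-0.1, 0.4, -1.1]
opening: 0.644
```

```bash
python3 - <<'E'
from h import *
p,d=bot.capture("scene");cv2.imwrite("pics/s2.png",cv2.resize(p[120:300,180:380],None,fx=4,fy=4)[:600])
s=bot.read_state();print(s["position"],s["force"])
plan([.477,.136,.165],-30,1,30,7)
E
```

```text
[ 0.4952994  -0.10000837  0.1729387 ] [0.54329567 0.99172995 0.44849157]
from [ 0.4953 -0.1     0.1729] yaw 30.0 t 5.175
[[1, [24, 11, 1], np.float64(6.7)], [1, [25, 9, 1], np.float64(6.7)], [1, [26, 6, 1], np.float64(6.7)], [1, [26, 2, 1], np.float64(6.7)], [1, [26, -1, 1], np.float64(6.6)]]
[[1, [26, -3, 1], np.float64(6.7)], [1, [25, -7, 1], np.float64(6.6)], [1, [25, -9, 0], np.float64(6.7)], [1, [23.3, -12.3, 0.9], np.float64(6.6)]]
```

View pics/s2.png

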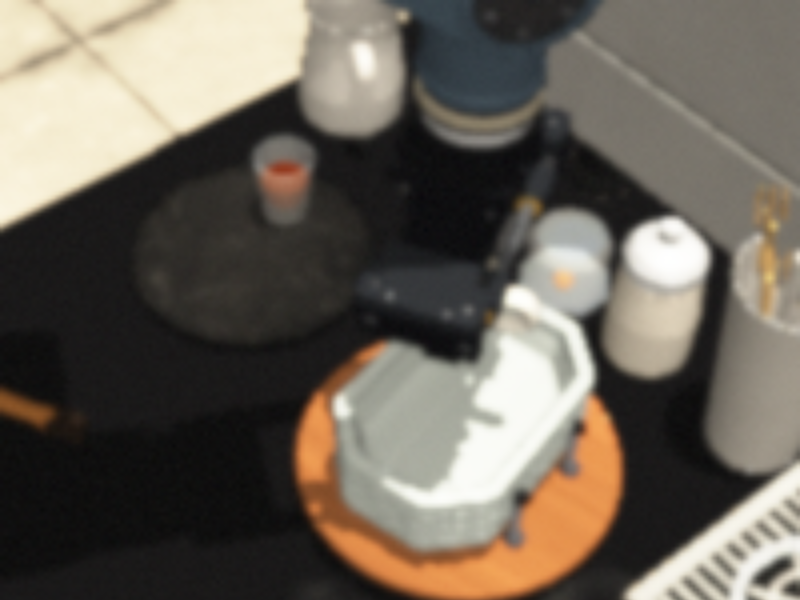

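The cup is lifted clear of the tray, with its handle showing at (520,310). I carry it to the round tray.

Request:
servo_tool([
  [1,[24,11,1],6.7],
  [1,[25,9,1],6.7],
  [1,[26,6,1],6.7],
  [1,[26,2,1],6.7],
  [1,[26,-1,1],6.6],
])

```text
time_s: 5.8
position: [0.4828, 0.0327, 0.1643]
tcp_rot: [[0.063, 0.998, 0.0], [0.998, -0.063, -0.0], [-0.0, 0.0, -1.0]]
force: [0.2, 0.2, -1.3]
opening: 0.642
```

Request:
servo_tool([
  [1,[26,-3,1],6.7],
  [1,[25,-7,1],6.6],
  [1,[25,-9,0],6.7],
  [1,[23.3,-12.3,1],6.6],
  [1,[0,0,0],0],
])

```text
time_s: 6.42
position: [0.475, 0.1379, 0.1613]
tcp_rot: [[0.497, 0.868, -0.0], [0.868, -0.497, 0.0], [0.0, -0.0, -1.0]]
force: [0.5, -0.9, -1.1]
opening: 0.644
```

```bash
python3 - <<'E'
from h import *
p,d=bot.capture("scene");cv2.imwrite("pics/s3.png",cv2.resize(p[120:300,180:380],None,fx=4,fy=4)[:600])
s=bot.read_state();print(s["position"],s["force"])
plan([.477,.136,.035],-30,1,26,7)
E
```

```text
[0.47526895 0.13704896 0.16124292] [-1.80354854 -0.16941313 -0.62886301]
from [0.4753 0.137  0.1612] yaw -29.8 t 6.475
[[1, [0, 0, 25], np.float64(0.0)], [1, [0, 1, 25], np.float64(0.1)], [1, [0, 0, 25], np.float64(0.0)], [1, [0, 1, 26], np.float64(0.1)], [1, [0, 0, 25.2], np.float64(0.0)]]
```

View pics/s3.png

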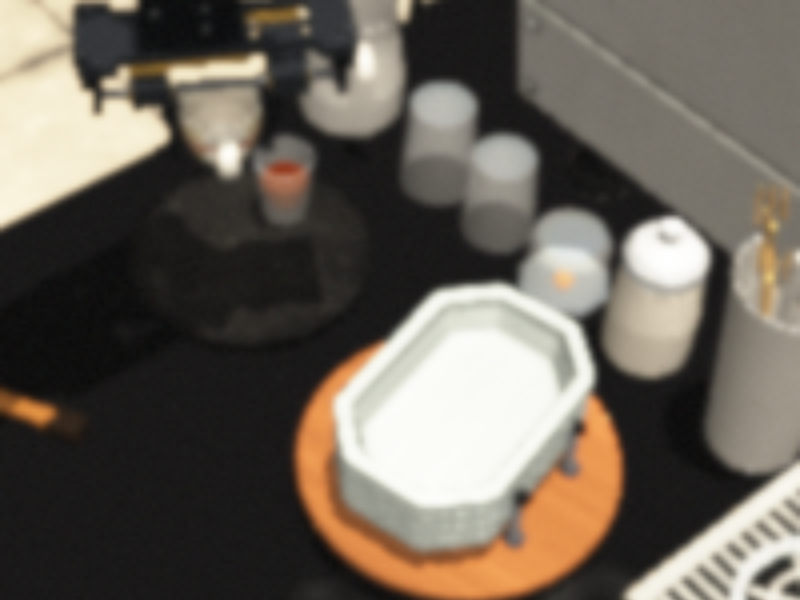

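Request:
servo_tool([
  [1,[0,0,25],0],
  [1,[0,1,25],0],
  [1,[0,0,25],0],
  [1,[0,0,26],0],
  [1,[0,0,24],0],
])

```text
time_s: 7.1
position: [0.4769, 0.135, 0.0354]
tcp_rot: [[0.499, 0.866, 0.0], [0.866, -0.499, -0.0], [-0.0, 0.001, -1.0]]
force: [0.0, -0.0, -1.1]
opening: 0.645
```

Request:
servo_tool([
  [1,[0,0,11],0],
  [1,[0,0,6],0],
  [1,[0,0,3],0],
  [1,[0,0,0],0],
])

```text
time_s: 7.6
position: [0.4767, 0.1361, 0.0165]
tcp_rot: [[0.499, 0.866, 0.001], [0.866, -0.499, 0.0], [0.0, 0.001, -1.0]]
force: [-0.3, 0.4, -0.9]
opening: 0.643
```

Request:
servo_tool([
  [1,[0,0,2],0],
  [1,[0,0,0],0],
])

```text
time_s: 7.85
position: [0.4765, 0.1362, 0.0143]
tcp_rot: [[0.499, 0.866, 0.0], [0.866, -0.499, 0.0], [0.0, 0.0, -1.0]]
force: [-1.2, -0.3, -1.2]
opening: 0.643
```

Request:
servo_tool([
  [1,[0,0,1.5],0],
  [1,[0,0,0],0],
])

```text
time_s: 8.1
position: [0.4763, 0.1362, 0.0125]
tcp_rot: [[0.499, 0.866, -0.0], [0.866, -0.499, -0.0], [-0.0, -0.0, -1.0]]
force: [0.4, 0.6, -1.3]
opening: 0.644
```

Request:
servo_tool([
  [1,[0,0,1],0],
  [1,[0,0,0],0],
])

```text
time_s: 8.35
position: [0.4765, 0.1362, 0.0117]
tcp_rot: [[0.5, 0.866, 0.0], [0.866, -0.5, 0.0], [0.0, 0.0, -1.0]]
force: [0.4, 0.8, 1.8]
opening: 0.649
```

Request:
servo_tool([
  [0.3,[0,0,0],0],
  [0.2,[0,0,0],0],
  [0.1,[0,0,0],0],
  [0.1,[0,0,0],0],
])

```text
time_s: 8.85
position: [0.4764, 0.1361, 0.0115]
tcp_rot: [[0.5, 0.866, -0.0], [0.866, -0.5, -0.0], [-0.0, -0.0, -1.0]]
force: [0.1, -1.1, 0.3]
opening: 0.883
```

Request:
servo_tool([
  [0.1,[0,0,-8],0],
  [0.1,[0,0,-15],0],
  [0.1,[0,0,-25],0],
  [0.1,[0,0,-30],0],
  [0.1,[0,0,-40],0],
])

```text
time_s: 9.48
position: [0.4758, 0.1361, 0.1311]
tcp_rot: [[0.5, 0.866, -0.001], [0.866, -0.5, -0.0], [-0.0, -0.001, -1.0]]
force: [1.6, 0.1, 0.7]
opening: 0.903
```

Request:
servo_tool([
  [0.1,[0,0,-50],0],
  [0.1,[0,0,0],0],
])

```text
time_s: 9.72
position: [0.4792, 0.1364, 0.1842]
tcp_rot: [[0.499, 0.866, 0.011], [0.866, -0.499, 0.001], [0.006, 0.009, -1.0]]
force: [0.1, 0.2, -0.2]
opening: 0.901
```

```bash
python3 - <<'E'
from h import *
from scipy.optimize import least_squares
p,d=bot.capture("scene");cv2.imwrite("pics/s4.png",cv2.resize(p[110:260,170:370],None,fx=4,fy=4)[:600])
S=cloud("scene",d);zs=S[...,2]
m=(zs>.044)&(zs<.056)&(np.hypot(S[...,0]-.476,S[...,1]-.136)<.05);q=S[m];print(m.sum(),q.mean(0) if m.sum() else 0)
f=least_squares(lambda c:np.hypot(q[:,0]-c[0],q[:,1]-c[1])-.029,[.476,.136],loss="soft_l1",f_scale=.002);print("cup",f.x)
# tray now
m=(zs>.1)&(zs<.12)&(np.hypot(S[...,0]-.4945,S[...,1]+.112)<.13);print(cv2.minAreaRect((S[m][:,:2]*1000).astype(np.float32)),np.median(zs[m]))
p,d=bot.capture("top");cv2.imwrite("pics/t4.png",cv2.resize(p[110:250,170:370],None,fx=4,fy=4,interpolation=cv2.INTER_CUBIC))
S=cloud("top",d);zs=S[...,2]
m=(zs>.1)&(zs<.12)&(np.hypot(S[...,0]-.4945,S[...,1]+.112)<.13);print(cv2.minAreaRect((S[m][:,:2]*1000).astype(np.float32)),np.median(zs[m]),m.sum())
s=bot.read_state();print(s["position"],s["joint_positions"])
E
```

```text
136 [0.47300124 0.13038628 0.04995959]
cup [0.47623467 0.13567557]
((493.3428649902344, -110.45679473876953), (190.61756896972656, 130.7303466796875), 15.12578010559082) 0.1098557423971653
((494.50152587890625, -112.07710266113281), (190.2749786376953, 130.42872619628906), 15.260663986206055) 0.10938349219356747 648
[0.47622478 0.13616697 0.18054916] [ 3.00922328e+00  2.37910657e+01  1.03060715e+02 -4.93414215e-03
  5.30520841e+01  3.29754502e+01]
```

View pics/s4.png

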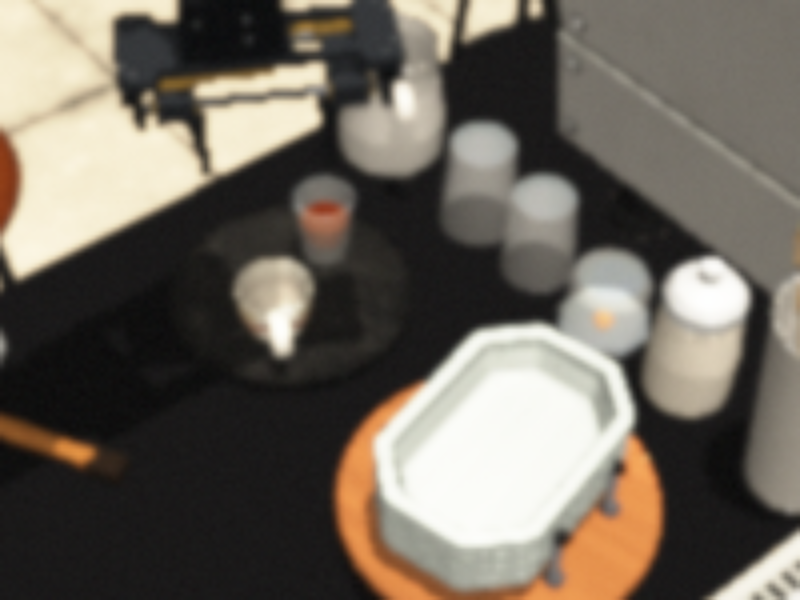

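View pics/t4.png

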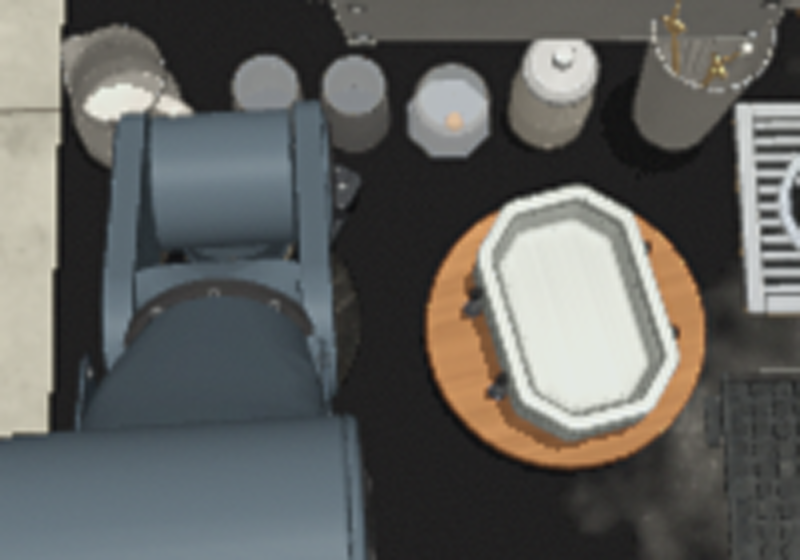

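The cup stands upright on the black tray beside the shot glass, at (275,300) and (325,215) in the scene view. The measured cup position is (0.476, 0.136), about 36 mm from the tray's middle. The steel tray has not moved. I'll pinch its +y long rim slightly off the middle, toward corner a.

```bash
python3 - <<'E'
from h import *
a=np.radians(15.2);ex=np.array([np.cos(a),np.sin(a)]);ey=np.array([-ex[1],ex[0]]);C=np.array([.494,-.1115])
t=C+.0595*ey+.008*ex;print(t)
plan([*t,.165],-74.8,.5,40,8)
E
```

```text
[ 0.48611988 -0.05198401]
from [0.4762 0.1362 0.1805] yaw -30.0 t 9.825
[[0.5, [-26, 17, 3], np.float64(7.5)], [0.5, [-24, 20, 3], np.float64(7.5)], [0.5, [-21, 23, 2], np.float64(7.5)], [0.5, [-18, 26, 3], np.float64(7.4)], [0.5, [-14, 28, 2], np.float64(7.5)]]
[[0.5, [-10.5, 30.3, 2.5], np.float64(7.4)]]
```

Request:
servo_tool([
  [0.5,[-26,17,3],7.5],
  [0.5,[-24,20,3],7.5],
  [0.5,[-21,23,2],7.5],
  [0.5,[-18,26,3],7.4],
  [0.5,[-14,28,2],7.5],
])

```text
time_s: 10.45
position: [0.4828, -0.0207, 0.1649]
tcp_rot: [[0.925, 0.381, -0.004], [0.381, -0.925, 0.001], [-0.003, -0.003, -1.0]]
force: [-0.7, 1.1, -0.4]
opening: 0.515
```

Request:
servo_tool([
  [0.5,[-10.5,30.3,2.5],7.4],
  [0.5,[0,0,0],0],
  [0.5,[0,0,0],0],
])

```text
time_s: 10.82
position: [0.4851, -0.0513, 0.1631]
tcp_rot: [[0.965, 0.263, -0.003], [0.263, -0.965, 0.001], [-0.003, -0.002, -1.0]]
force: [-0.3, 0.1, 0.0]
opening: 0.5
```

```bash
python3 - <<'E'
from h import *
L=[]
for k in range(5):
  p,d=bot.capture("scene");s=bot.read_state();L.append(s["position"])
print(np.array(L).round(4),s["opening"])
cv2.imwrite("pics/s5.png",cv2.resize(p[110:260,200:400],None,fx=4,fy=4)[:600])
x=np.mean(L,0);t=np.array([.4861,-.0520,.0978]);R=np.array(s["tcp_rot"]);print(R.round(3),(R.T@(t-x)*1000).round(1))
E
```

```text
[[ 0.4853 -0.051   0.1633]
 [ 0.4855 -0.0509  0.1635]
 [ 0.4858 -0.0509  0.1638]
 [ 0.4859 -0.051   0.1639]
 [ 0.4861 -0.0511  0.164 ]] 0.5012619024808574
[[ 0.964  0.264 -0.   ]
 [ 0.264 -0.964  0.   ]
 [-0.    -0.    -1.   ]] [ 0.1  1.1 65.9]
```

View pics/s5.png

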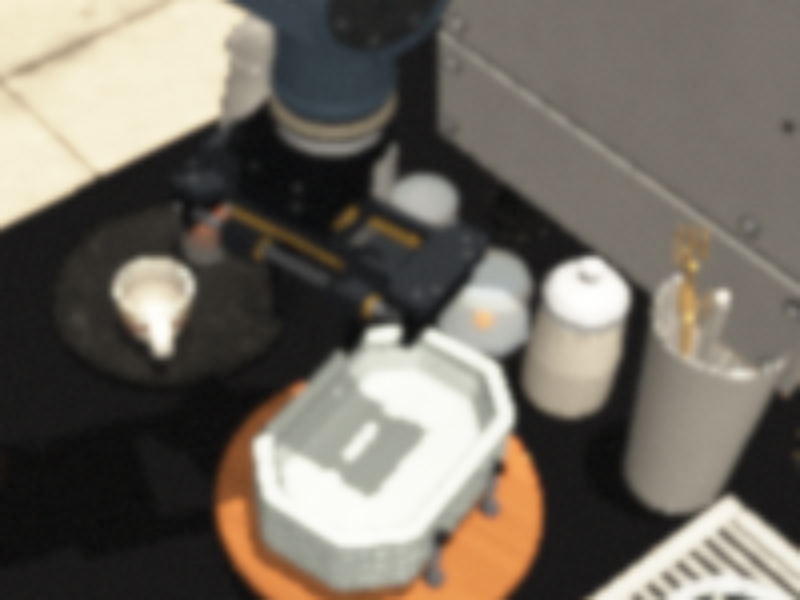

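Request:
servo_tool([
  [0.5,[0,1.1,20],0],
  [0.5,[0,0,20],0],
  [0.5,[0,0,15],0],
  [0.5,[0,0,7],0],
  [0.5,[0,0,0],0],
])

```text
time_s: 11.7
position: [0.4865, -0.0527, 0.1019]
tcp_rot: [[0.965, 0.263, -0.001], [0.263, -0.965, 0.0], [-0.001, -0.0, -1.0]]
force: [0.7, 0.3, -0.1]
opening: 0.501
```

Request:
servo_tool([
  [0.5,[0,0,0],0],
  [0.5,[0,0,0],0],
])

```text
time_s: 11.95
position: [0.487, -0.0532, 0.1026]
tcp_rot: [[0.965, 0.263, 0.001], [0.263, -0.965, -0.0], [0.001, 0.001, -1.0]]
force: [-0.4, -0.1, 0.4]
opening: 0.5
```

```bash
python3 - <<'E'
from h import *
L=[]
for k in range(4):
  p,d=bot.capture("scene");s=bot.read_state();L.append(s["position"])
print(np.array(L).round(4),s["opening"],s["force"])
cv2.imwrite("pics/s6.png",cv2.resize(p[150:260,210:350],None,fx=5,fy=5))
x=np.mean(L,0);t=np.array([.4861,-.0520,.0978]);R=np.array(s["tcp_rot"]);print((R.T@(t-x)*1000).round(1))
E
```

```text
[[ 0.487  -0.0532  0.1026]
 [ 0.4869 -0.0532  0.1025]
 [ 0.4868 -0.0532  0.1024]
 [ 0.4868 -0.0532  0.1023]] 0.5016070771474633 [ 0.75803685 -0.81321677  0.17163982]
[-0.4 -1.3  4.6]
```

View pics/s6.png

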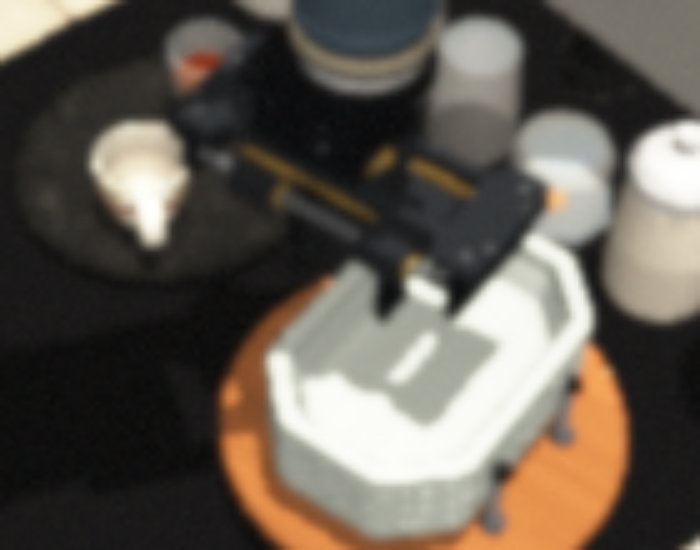

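One finger is inside the tray and the rim runs between the jaws at about (420,290). I go down the last 4 mm and close.

Request:
servo_tool([
  [0.5,[0,-1,4],0],
  [0.6,[0,0,0],0],
  [0.7,[0,0,0],0],
  [0.8,[0,0,0],0],
])

```text
time_s: 12.65
position: [0.4864, -0.0522, 0.098]
tcp_rot: [[0.965, 0.263, 0.0], [0.263, -0.965, -0.0], [-0.0, 0.0, -1.0]]
force: [-0.5, -1.2, 0.4]
opening: 0.27
```

Request:
servo_tool([
  [1,[0,0,0],0],
  [1,[0,0,0],0],
  [1,[0,0,0],0],
  [1,[0,0,0],0],
])

```text
time_s: 13.15
position: [0.4859, -0.0516, 0.098]
tcp_rot: [[0.965, 0.262, -0.001], [0.262, -0.965, 0.001], [-0.001, -0.001, -1.0]]
force: [-1.1, 2.0, 1.1]
opening: 0.125
```

```bash
python3 - <<'E'
from h import *
for k in range(3):
  p,d=bot.capture("scene");s=bot.read_state();print(s["position"].round(4),s["opening"],s["force"].round(1),s["moment"].round(2))
E
```

```text
[ 0.4859 -0.0516  0.098 ] 0.12380266539414767 [-0.6  4.3  1.3] [ 0.67  0.23 -0.04]
[ 0.4859 -0.0516  0.098 ] 0.11982397916821656 [-0.8  6.   2.3] [0.69 0.27 0.03]
[ 0.4859 -0.0516  0.098 ] 0.1282672534550232 [-0.7  4.2  2.4] [0.71 0.27 0.04]
```

Request:
servo_tool([
  [1,[0,0,-3],0],
  [1,[0,0,-3],0],
  [1,[0,0,-3],0],
  [1,[0,0,-3],0],
])

```text
time_s: 13.8
position: [0.4862, -0.0525, 0.1102]
tcp_rot: [[0.965, 0.262, -0.0], [0.262, -0.965, -0.0], [-0.0, 0.0, -1.0]]
force: [-0.3, -2.3, -16.8]
opening: 0.128
```

```bash
cat > tray.py <<'E'
from h import *
import sys
n=sys.argv[1]
p,d=bot.capture("scene");s=bot.read_state();print(s["time_s"],s["position"].round(4),s["opening"].round(3),s["force"].round(1),s["moment"].round(2))
cv2.imwrite(f"pics/{n}.png",cv2.resize(p[110:260,200:400],None,fx=4,fy=4))
r=bot.trace("scene","tray_centre");print([k["p"] for k in r])
P=cloud("scene",d)
c0=[.494,-.1115]
zz=P[...,2];m=(np.hypot(P[...,0]-c0[0],P[...,1]-c0[1])<.13)&(zz>.07)
a=np.radians(15.2);ex=np.array([np.cos(a),np.sin(a)]);ey=np.array([-ex[1],ex[0]])
q=P[m];X=(q[:,:2]-c0)@ex;Y=(q[:,:2]-c0)@ey
for nm,cx,cy in(("a",74,44),("b",-74,44),("c",-74,-44),("d",74,-44)):
    k=np.hypot(X*1000-cx,Y*1000-cy)<9;print(nm,k.sum(),np.percentile(q[k][:,2],[50,90]).round(4) if k.sum() else "")
E
python3 tray.py s7
```

```text
Traceback (most recent call last):
  File "tray.py", line 4, in <module>
    p,d=bot.capture("scene");s=bot.read_state();print(s["time_s"],s["position"].round(4),s["opening"].round(3),s["force"].round(1),s["moment"].round(2))
                                                                                         ^^^^^^^^^^^^^^^^^^
AttributeError: 'float' object has no attribute 'round'
```

```bash
sed -i 's/s\["opening"\].round(3)/s["opening"]/' tray.py; python3 tray.py s7
```

```text
13.9 [ 0.4862 -0.0524  0.1105] 0.12719517928477053 [-1.1 -1.5 -8.8] [ 0.14  0.33 -0.04]
[0.69]
a 10 [0.1222 0.1234]
b 440 [0.4798 0.5266]
c 75 [0.0973 0.1123]
d 29 [0.1102 0.1135]
```

View pics/s7.png

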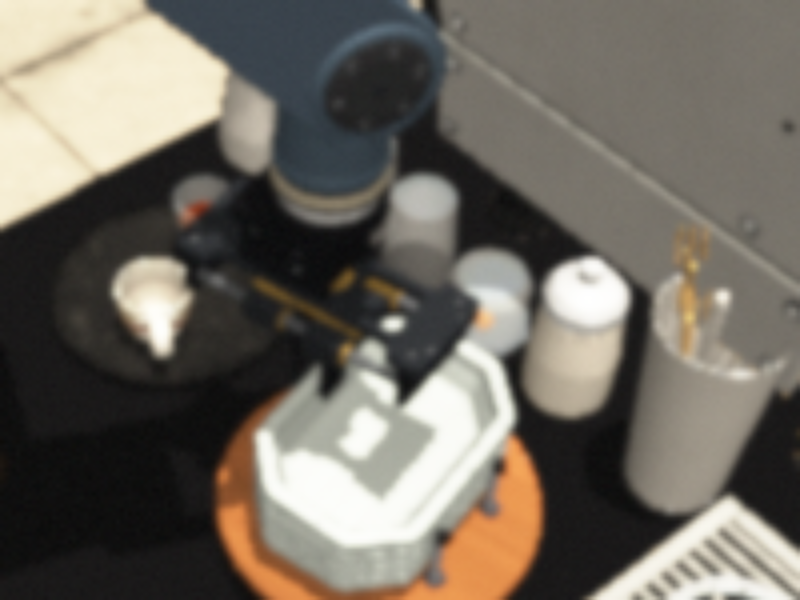

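Corner a is at about 0.122 m while c and d are still seated, and the force dropped from 17 to 9 N. I keep lifting.

Request:
servo_tool([
  [1,[0,0,-3],0],
  [1,[0,0,-3],0],
  [1,[0,0,-3],0],
])

```text
time_s: 14.32
position: [0.4878, -0.0525, 0.1204]
tcp_rot: [[0.965, 0.263, 0.004], [0.263, -0.965, -0.001], [0.003, 0.002, -1.0]]
force: [-0.2, -0.7, -1.3]
opening: 0.124
```

```bash
python3 tray.py s8
```

```text
14.375 [ 0.4878 -0.0525  0.1207] 0.12601564084926373 [ 0.5  0.7 -1.7] [0.01 0.21 0.01]
[0.63]
a 8 [0.1323 0.1346]
b 447 [0.485  0.5321]
c 94 [0.0967 0.127 ]
d 35 [0.1258 0.1285]
```

View pics/s8.png

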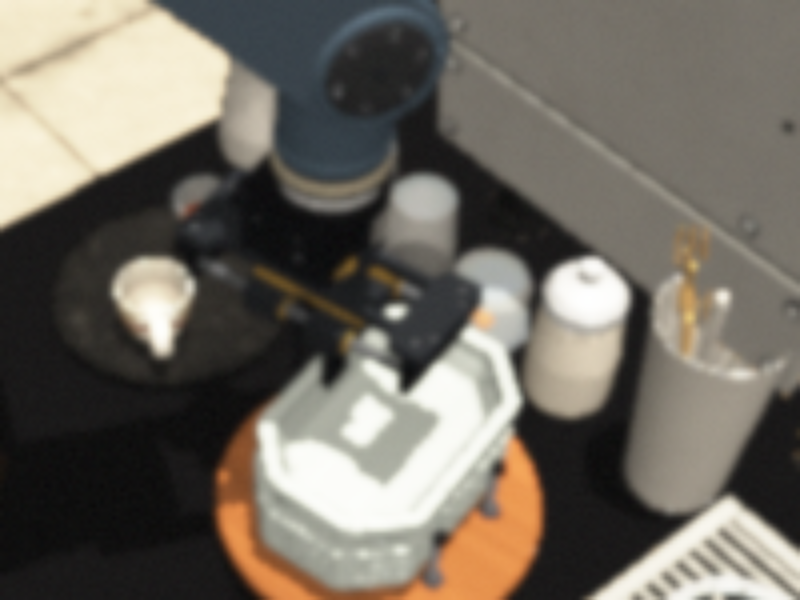

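The whole tray came off together: a is about 0.132, d about 0.127 and c about 0.127, with only the tray's weight on the wrist. The rim pinch was too stiff, so step 2 isn't met. I lower the tray back into its seat and watch whether the corners cling again. Then I'll pinch the cut corner a, which has a longer lever.

Request:
servo_tool([
  [1,[0,0,4],0],
  [1,[0,0,4],0],
])

```text
time_s: 14.68
position: [0.4866, -0.0521, 0.111]
tcp_rot: [[0.965, 0.263, 0.001], [0.263, -0.965, -0.0], [0.001, 0.0, -1.0]]
force: [1.0, 0.8, 1.0]
opening: 0.118
```

Request:
servo_tool([
  [1,[0,0,3],0],
  [1,[0,0,3],0],
])

```text
time_s: 14.92
position: [0.4866, -0.0517, 0.1053]
tcp_rot: [[0.965, 0.262, 0.001], [0.262, -0.965, 0.0], [0.001, -0.0, -1.0]]
force: [-1.2, 4.4, 10.6]
opening: 0.121
```

Request:
servo_tool([
  [1,[0,0,2],0],
  [1,[0,0,2],0],
])

```text
time_s: 15.18
position: [0.4868, -0.0513, 0.1021]
tcp_rot: [[0.965, 0.262, 0.002], [0.262, -0.965, 0.001], [0.002, -0.0, -1.0]]
force: [-1.4, 5.7, 13.8]
opening: 0.128
```

```bash
python3 tray.py s9
```

```text
15.225 [ 0.4869 -0.0514  0.102 ] 0.12196967712076404 [-1.2  4.4 10.6] [ 0.3   0.1  -0.05]
[0.77]
a 17 [0.1178 0.1205]
b 425 [0.4749 0.5217]
c 95 [0.0969 0.1215]
d 30 [0.1235 0.1265]
```

View pics/s9.png

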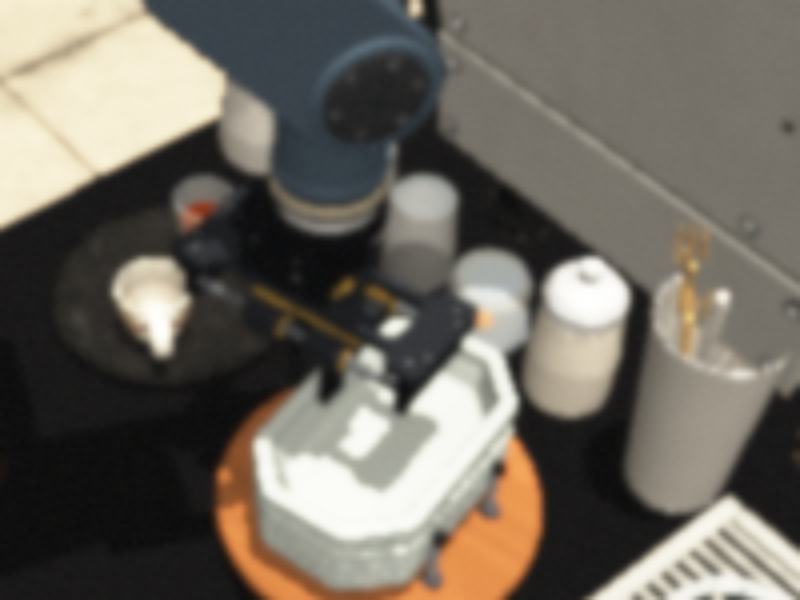

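```bash
cat > plane.py <<'E'
from h import *
import sys
n=sys.argv[1]
p,d=bot.capture("top");s=bot.read_state();print(s["time_s"],s["position"].round(4),s["opening"],s["force"].round(1))
P=cloud("top",d);c0=np.array([.494,-.1115]);m=np.hypot(P[...,0]-c0[0],P[...,1]-c0[1])<.14
big=cv2.resize(p[130:240,260:370],None,fx=5,fy=5,interpolation=cv2.INTER_CUBIC)
p2,d2=bot.capture("scene");b2=cv2.resize(p2[150:275,225:350],(550,550),interpolation=cv2.INTER_CUBIC)
cv2.imwrite(f"pics/{n}.png",cv2.resize(np.hstack([big,b2]),(800,400)))
a=np.radians(15.2);ex=np.array([np.cos(a),np.sin(a)]);ey=np.array([-ex[1],ex[0]])
for nm,PP in(("top",P),("scene",cloud("scene",d2))):
    m=np.hypot(PP[...,0]-c0[0],PP[...,1]-c0[1])<.14
    q=PP[m];X=(q[:,:2]-c0)@ex*1000;Y=(q[:,:2]-c0)@ey*1000;Z=q[:,2]*1000
    # floor fit of clear floor region
    k=(abs(X)<65)&(abs(Y)<38)&(Z>60)&(Z<118)
    A=np.c_[X[k],Y[k],np.ones(k.sum())];w=np.ones(k.sum(),bool)
    for _ in range(8):
        co,*_r=np.linalg.lstsq(A[w],Z[k][w],rcond=None);w=abs(A@co-Z[k])<max(2,2*np.median(abs(A@co-Z[k])))
    print(nm,"floor slope deg x,y",np.degrees(np.arctan(co[:2])).round(1),"floor z0",co[2].round(1),w.sum(),k.sum(),"=> rim corners",{c:round(co@[x,y,1]+32,1) for c,x,y in(("a",74,44),("b",-74,44),("c",-74,-44),("d",74,-44))})
E
python3 plane.py p1
```

```text
15.325 [ 0.4868 -0.0517  0.1019] 0.12373515614573319 [-1.1  4.1  8.2]
top floor slope deg x,y [0. 0.] floor z0 0.0 0 0 => rim corners {'a': np.float64(32.0), 'b': np.float64(32.0), 'c': np.float64(32.0), 'd': np.float64(32.0)}
scene floor slope deg x,y [ 0.7 -3.8] floor z0 86.9 776 939 => rim corners {'a': np.float64(116.9), 'b': np.float64(115.0), 'c': np.float64(120.9), 'd': np.float64(122.8)}
  return _methods._mean(a, axis=axis, dtype=dtype,
  ret = ret.dtype.type(ret / rcount)
```

View pics/p1.png

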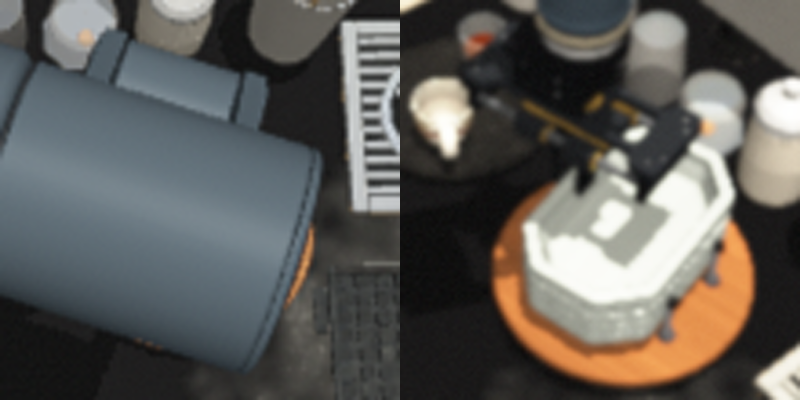

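The tray is not nested. The -y side sits high (c about 121, d about 123 mm) and the lower tray pushes it toward +y. I open the jaws so it can settle, then look.

Request:
servo_tool([
  [0.8,[0,0,0],0],
  [0.7,[0,0,0],0],
  [0.6,[0,0,0],0],
  [0.5,[0,0,0],0],
])

```text
time_s: 15.88
position: [0.4863, -0.0523, 0.1008]
tcp_rot: [[0.965, 0.263, -0.0], [0.263, -0.965, -0.0], [-0.0, 0.0, -1.0]]
force: [0.1, -0.7, 0.6]
opening: 0.432
```

```bash
python3 plane.py p2 2>/dev/null
```

```text
15.925 [ 0.4863 -0.0523  0.1008] 0.45735898482045784 [-0.3  0.8 -0.2]
top floor slope deg x,y [0. 0.] floor z0 0.0 0 0 => rim corners {'a': np.float64(32.0), 'b': np.float64(32.0), 'c': np.float64(32.0), 'd': np.float64(32.0)}
scene floor slope deg x,y [ 0.6 -4. ] floor z0 87.0 776 946 => rim corners {'a': np.float64(116.6), 'b': np.float64(115.2), 'c': np.float64(121.3), 'd': np.float64(122.8)}
```

View pics/p2.png

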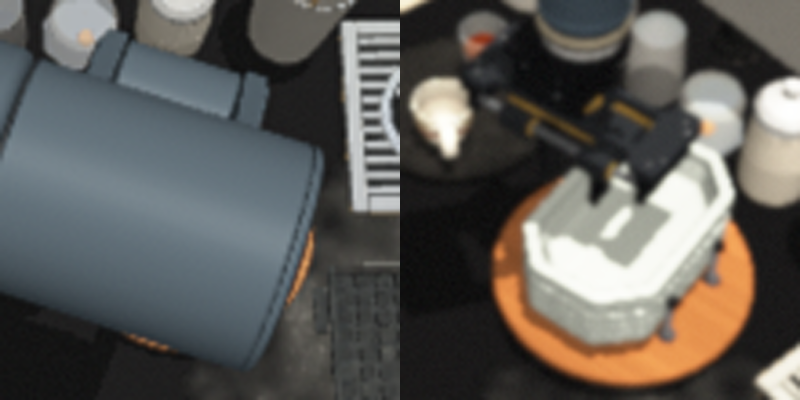

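Request:
servo_tool([
  [0.5,[0,0,-15],0],
  [0.5,[0,0,-25],0],
  [1,[0,0,-15],0],
  [1,[0,0,0],0],
  [1,[0,0,0],0],
])

```text
time_s: 16.6
position: [0.4859, -0.052, 0.1556]
tcp_rot: [[0.965, 0.263, -0.001], [0.263, -0.965, 0.0], [-0.001, -0.001, -1.0]]
force: [-0.8, 0.2, 0.3]
opening: 0.246
```

```bash
python3 - <<'E'
from h import *
r=bot.capture("scene");
for k in bot.find_in("scene","stirrers")[:1]:print(k)
P=cloud("scene",r[1]);m=(P[...,2]>.12)&(P[...,2]<.26)&(P[...,0]>.54)&(P[...,1]<-.1)&(P[...,1]>-.35)&(P[...,0]<.72);print(P[m].min(0),P[m].max(0))
plan([.5096,-.1689,.145],-74.8,1,40)
E
python3 plane.py p3 2>/dev/null
```

```text
{'bbox': [356.6, 175.3, 392.8, 235.9], 'p': 0.84}
[ 0.54006534 -0.2786486   0.12003123] [ 0.71934308 -0.10005765  0.25992845]
from [ 0.4858 -0.052   0.1552] yaw -74.8 t 16.7
[[1, [-3, 40, 3], np.float64(0.0)], [1, [-2, 40, 4], np.float64(0.0)], [1, [-2.7, 39.1, 3.2], np.float64(0.0)]]
16.75 [ 0.4858 -0.052   0.1553] 0.10669501468849661 [-0.3 -0.1 -0. ]
top floor slope deg x,y [0. 0.] floor z0 0.0 0 0 => rim corners {'a': np.float64(32.0), 'b': np.float64(32.0), 'c': np.float64(32.0), 'd': np.float64(32.0)}
scene floor slope deg x,y [ 0.6 -3.9] floor z0 87.0 829 1009 => rim corners {'a': np.float64(116.8), 'b': np.float64(115.2), 'c': np.float64(121.2), 'd': np.float64(122.8)}
```

View pics/p3.png

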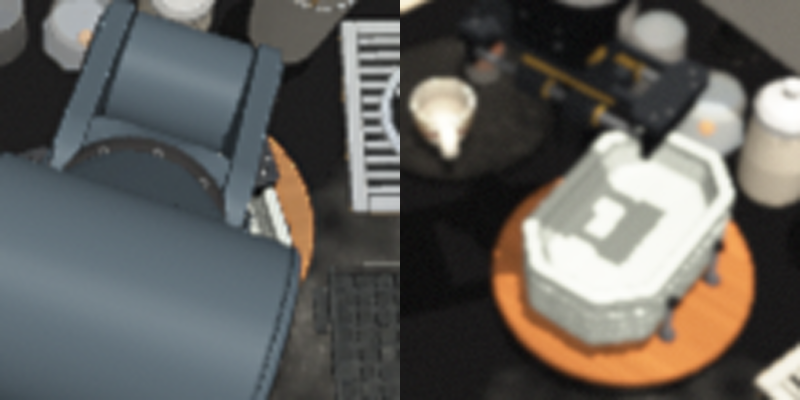

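Request:
servo_tool([
  [1,[-3,40,3],0],
  [1,[-2,40,4],0],
  [1,[-2.7,39,3],0],
  [1,[0,0,12],0],
  [1,[0,0,0],0],
])

```text
time_s: 17.42
position: [0.5085, -0.1679, 0.1325]
tcp_rot: [[0.965, 0.262, -0.004], [0.262, -0.965, 0.003], [-0.003, -0.004, -1.0]]
force: [-0.2, 0.1, -0.4]
opening: 0.002
```

Request:
servo_tool([
  [1,[0,0,4],0],
  [1,[0,0,4],0],
  [1,[0,0,4],0],
])

```text
time_s: 17.8
position: [0.5103, -0.1685, 0.1221]
tcp_rot: [[0.965, 0.264, 0.0], [0.264, -0.965, -0.0], [0.0, 0.0, -1.0]]
force: [-0.3, 0.1, 9.9]
opening: 0.006
```

Request:
servo_tool([
  [1,[0,0,3],0],
  [1,[0,0,3],0],
  [1,[0,0,0],0],
])

```text
time_s: 18.18
position: [0.5111, -0.1694, 0.1167]
tcp_rot: [[0.965, 0.263, 0.002], [0.263, -0.965, -0.001], [0.002, 0.002, -1.0]]
force: [0.5, -0.1, 5.3]
opening: 0.006
```

```bash
python3 plane.py p4 2>/dev/null
```

```text
18.225 [ 0.5111 -0.1694  0.1166] 0.003619845800195001 [ 0.3 -0.6  4.9]
top floor slope deg x,y [-19.2  24.2] floor z0 48.8 24 28 => rim corners {'a': np.float64(74.9), 'b': np.float64(126.3), 'c': np.float64(86.8), 'd': np.float64(35.3)}
scene floor slope deg x,y [4.3 0.7] floor z0 85.5 695 875 => rim corners {'a': np.float64(123.5), 'b': np.float64(112.5), 'c': np.float64(111.4), 'd': np.float64(122.4)}
```

View pics/p4.png

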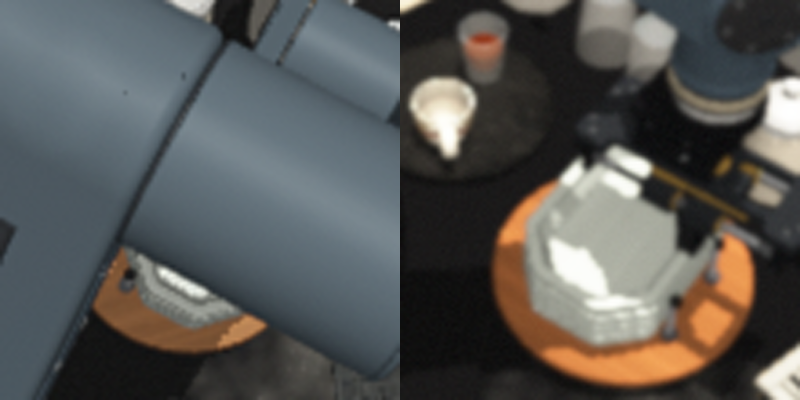

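Pressing seated the b and c end (about 112 mm) and left the a and d end about 12 mm up. I back off and measure again. Then I'll pinch the long rim close to corner a, where the tray can pivot about the jaw axis.

Request:
servo_tool([
  [1,[0,0,-15],0],
  [1,[0,0,-30],0],
  [0.6,[0,0,-30],0],
  [0.5,[2,-45,0],0],
  [0.5,[2,-45,0],0],
])

```text
time_s: 18.9
position: [0.4899, -0.0803, 0.1919]
tcp_rot: [[0.965, 0.261, 0.0], [0.261, -0.965, 0.0], [0.0, 0.0, -1.0]]
force: [-0.1, 1.3, -0.9]
opening: 0.258
```

Request:
servo_tool([
  [0.5,[2,-45,0],0],
  [0.5,[0,-45,0],0],
  [0.5,[0,0,0],0],
])

```text
time_s: 19.27
position: [0.4662, 0.0092, 0.1912]
tcp_rot: [[0.964, 0.267, -0.003], [0.267, -0.964, 0.001], [-0.003, -0.002, -1.0]]
force: [-0.7, -0.4, 0.3]
opening: 0.49
```

```bash
python3 plane.py p5 2>/dev/null; python3 - <<'E'
from h import *
r=bot.capture("scene");P=cloud("scene",r[1]);z=P[...,2]
for lo,hi in((.100,.118),(.118,.13)):
  m=(z>lo)&(z<hi)&(np.hypot(P[...,0]-.494,P[...,1]+.1115)<.12);print(cv2.minAreaRect((P[m][:,:2]*1000).astype(np.float32)),m.sum())
m=(z>.100)&(z<.13)&(np.hypot(P[...,0]-.494,P[...,1]+.1115)<.12);print(cv2.minAreaRect((P[m][:,:2]*1000).astype(np.float32)),m.sum())
E
```

```text
19.325 [0.4678 0.0076 0.1914] 0.49489513590916334 [0.1 1.1 0.5]
top floor slope deg x,y [4.7 0.6] floor z0 84.6 509 622 => rim corners {'a': np.float64(123.0), 'b': np.float64(111.0), 'c': np.float64(110.1), 'd': np.float64(122.2)}
scene floor slope deg x,y [4.2 0.1] floor z0 85.2 872 1078 => rim corners {'a': np.float64(122.7), 'b': np.float64(111.8), 'c': np.float64(111.6), 'd': np.float64(122.6)}
((491.1972961425781, -111.52241516113281), (183.38185119628906, 129.90936279296875), 15.037336349487305) 801
((532.715087890625, -100.31815338134766), (116.41285705566406, 129.1258544921875), 14.177918434143066) 289
((495.6935119628906, -110.31451416015625), (192.69313049316406, 129.90936279296875), 15.037336349487305) 1090
```

View pics/p5.png

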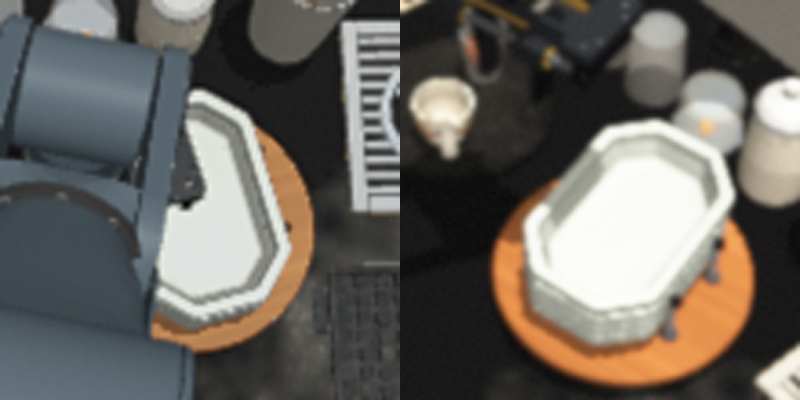

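```bash
python3 - <<'E'
from h import *
a=np.radians(15.1);ex=np.array([np.cos(a),np.sin(a)]);ey=np.array([-ex[1],ex[0]]);C=np.array([.494,-.1115])
t=C+.060*ey+.046*ex;print(t)
plan([*t,.145],-74.9,.5,40,8)
E
```

```text
[ 0.52278147 -0.04158843]
from [0.4692 0.0059 0.1914] yaw -74.8 t 19.425
[[0.5, [13, 20, 15], np.float64(0.0)], [0.5, [13, 20, 16], np.float64(0.1)], [0.5, [13.3, 19.9, 15.4], np.float64(0.0)]]
```

Request:
servo_tool([
  [0.5,[13,20,15],0],
  [0.5,[13,20,16],0],
  [0.5,[13.3,20,15],0],
  [0.5,[0,0,0],0],
  [0.5,[0,0,0],0],
])

```text
time_s: 20.05
position: [0.5217, -0.0416, 0.1451]
tcp_rot: [[0.965, 0.261, -0.001], [0.261, -0.965, 0.0], [-0.001, -0.001, -1.0]]
force: [-0.2, -0.7, 0.9]
opening: 0.502
```

```bash
python3 - <<'E'
from h import *
L=[]
for k in range(4):
  p,d=bot.capture("scene");s=bot.read_state();L.append(s["position"])
print(np.array(L).round(4),s["opening"],s["force"])
x=L[-1];t=np.array([.5228,-.0416,.108]);R=np.array(s["tcp_rot"]);print((R.T@(t-x)*1000).round(1))
E
```

```text
[[ 0.5217 -0.0413  0.1453]
 [ 0.5217 -0.0411  0.1455]
 [ 0.5218 -0.041   0.1456]
 [ 0.522  -0.0409  0.1457]] 0.49575923272139666 [-0.09831378 -0.09390189  0.10305647]
[ 0.6  0.9 37.7]
```

Request:
servo_tool([
  [0.5,[0.5,0.8,15],0],
  [0.5,[0,0,14],0],
  [0.5,[0,0,7],0],
  [0.5,[0,0,0],0],
  [0.5,[0,0,0],0],
])

```text
time_s: 20.88
position: [0.5232, -0.0419, 0.109]
tcp_rot: [[0.965, 0.263, 0.0], [0.263, -0.965, -0.0], [0.0, 0.0, -1.0]]
force: [-0.0, 1.1, 0.6]
opening: 0.499
```

```bash
python3 plane.py p6 2>/dev/null
```

```text
20.925 [ 0.5234 -0.042   0.1092] 0.497251235099061 [-0.7 -0.5  0.3]
top floor slope deg x,y [0. 0.] floor z0 0.0 0 0 => rim corners {'a': np.float64(32.0), 'b': np.float64(32.0), 'c': np.float64(32.0), 'd': np.float64(32.0)}
scene floor slope deg x,y [4.2 0. ] floor z0 85.3 888 1091 => rim corners {'a': np.float64(122.8), 'b': np.float64(111.9), 'c': np.float64(111.8), 'd': np.float64(122.8)}
```

View pics/p6.png

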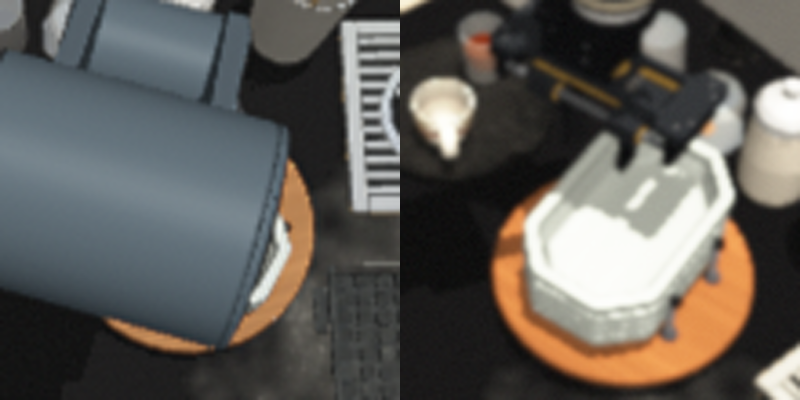

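The jaws straddle the rim near corner a, at (650,160) in the right panel, and the far end is still seated. I close and lift in small steps.

Request:
servo_tool([
  [0.6,[0,0,1],0],
  [0.75,[0,0,0],0],
  [1,[0,0,0],0],
  [1,[0,0,0],0],
  [1,[0,0,0],0],
])

```text
time_s: 21.6
position: [0.523, -0.0419, 0.1081]
tcp_rot: [[0.965, 0.263, -0.0], [0.263, -0.965, 0.0], [-0.0, -0.0, -1.0]]
force: [-1.1, 0.1, 0.9]
opening: 0.123
```

Request:
servo_tool([
  [1,[0,0,0],0],
  [1,[0,0,0],0],
  [1,[0,0,-2],0],
  [1,[0,0,-2],0],
])

```text
time_s: 22.1
position: [0.5229, -0.0419, 0.112]
tcp_rot: [[0.965, 0.263, -0.0], [0.263, -0.965, 0.0], [-0.0, -0.0, -1.0]]
force: [0.2, -0.5, -1.0]
opening: 0.128
```

```bash
python3 plane.py p7 2>/dev/null
```

```text
22.15 [ 0.5231 -0.0419  0.1123] 0.12231933303825919 [ 0.1 -1.5 -2.3]
top floor slope deg x,y [0. 0.] floor z0 0.0 0 0 => rim corners {'a': np.float64(32.0), 'b': np.float64(32.0), 'c': np.float64(32.0), 'd': np.float64(32.0)}
scene floor slope deg x,y [4.4 0.1] floor z0 89.0 900 1086 => rim corners {'a': np.float64(126.8), 'b': np.float64(115.3), 'c': np.float64(115.3), 'd': np.float64(126.7)}
```

The whole tray rises with only its weight on the wrist, so the corners no longer cling. The diagonal difference is about 11.5 mm and it must exceed 12. I lift 5 mm and ease the grip gradually, so the free end pivots down about the jaw axis.

Request:
servo_tool([
  [1,[0,0,-3],0],
  [1,[0,0,-3],0],
  [0.94,[0,0,0],0],
  [0.92,[0,0,0],0],
])

```text
time_s: 22.7
position: [0.523, -0.0419, 0.1181]
tcp_rot: [[0.965, 0.263, 0.0], [0.263, -0.965, 0.0], [0.0, -0.0, -1.0]]
force: [0.3, -0.1, -0.6]
opening: 0.119
```

```bash
python3 plane.py p8 2>/dev/null|grep -v top
```

```text
22.75 [ 0.523  -0.0419  0.118 ] 0.12367278321415957 [ 0.6 -0.1 -1.4]
scene floor slope deg x,y [4.3 0.3] floor z0 94.6 894 1090 => rim corners {'a': np.float64(132.4), 'b': np.float64(121.3), 'c': np.float64(120.8), 'd': np.float64(131.9)}
```

Request:
servo_tool([
  [0.91,[0,0,0],0],
  [0.9,[0,0,0],0],
])

```text
time_s: 23.05
position: [0.523, -0.0419, 0.118]
tcp_rot: [[0.965, 0.263, -0.0], [0.263, -0.965, 0.0], [-0.0, -0.0, -1.0]]
force: [-0.3, 0.4, -1.2]
opening: 0.126
```

```bash
python3 plane.py p9 2>/dev/null|grep -v top
```

```text
23.1 [ 0.523  -0.0419  0.118 ] 0.11882994132564746 [ 0.4 -0.3 -1.4]
scene floor slope deg x,y [4.3 0.4] floor z0 94.8 874 1092 => rim corners {'a': np.float64(132.6), 'b': np.float64(121.6), 'c': np.float64(121.0), 'd': np.float64(132.0)}
```

Request:
servo_tool([
  [0.89,[0,0,0],0],
  [0.885,[0,0,0],0],
])

```text
time_s: 23.4
position: [0.5231, -0.0419, 0.1181]
tcp_rot: [[0.965, 0.263, 0.0], [0.263, -0.965, -0.0], [0.0, 0.0, -1.0]]
force: [0.2, 0.4, -0.4]
opening: 0.122
```

```bash
python3 plane.py p10 2>/dev/null|grep -v top
```

```text
23.45 [ 0.523  -0.0419  0.118 ] 0.12301543407792218 [-0.2 -0.1 -2. ]
scene floor slope deg x,y [4.3 0.8] floor z0 94.8 898 1101 => rim corners {'a': np.float64(132.9), 'b': np.float64(121.9), 'c': np.float64(120.7), 'd': np.float64(131.7)}
```

Request:
servo_tool([
  [0.88,[0,0,0],0],
])

```text
time_s: 23.62
position: [0.5231, -0.0419, 0.118]
tcp_rot: [[0.965, 0.263, -0.0], [0.263, -0.965, 0.0], [-0.0, -0.0, -1.0]]
force: [0.1, 0.4, -1.5]
opening: 0.126
```

```bash
python3 plane.py p11 2>/dev/null|grep -v top
```

```text
23.675 [ 0.5231 -0.0419  0.1181] 0.12183740190143577 [-0.1 -0.6 -1.9]
scene floor slope deg x,y [4.4 0.1] floor z0 94.8 891 1098 => rim corners {'a': np.float64(132.6), 'b': np.float64(121.1), 'c': np.float64(120.9), 'd': np.float64(132.4)}
```

Request:
servo_tool([
  [0.875,[0,0,0],0],
])

```text
time_s: 23.85
position: [0.5231, -0.0419, 0.1181]
tcp_rot: [[0.965, 0.263, -0.0], [0.263, -0.965, -0.0], [-0.0, 0.0, -1.0]]
force: [-0.1, -0.7, -1.1]
opening: 0.126
```

```bash
python3 plane.py p12 2>/dev/null|grep -v top
```

```text
23.9 [ 0.5231 -0.0419  0.118 ] 0.1264868582240072 [-0.4  0.4 -0.3]
scene floor slope deg x,y [5.5 1. ] floor z0 92.8 885 1116 => rim corners {'a': np.float64(132.7), 'b': np.float64(118.5), 'c': np.float64(116.9), 'd': np.float64(131.1)}
```

It is sagging: a is at 132.7 and c at 116.9. One more small step, then I close again.

Request:
servo_tool([
  [0.874,[0,0,0],0],
])

```text
time_s: 24.08
position: [0.5231, -0.0419, 0.118]
tcp_rot: [[0.965, 0.263, -0.0], [0.263, -0.965, -0.0], [-0.0, 0.0, -1.0]]
force: [0.3, 0.3, -0.8]
opening: 0.125
```

```bash
python3 plane.py p13 2>/dev/null|grep -v top
```

```text
24.125 [ 0.5231 -0.0419  0.1181] 0.12469285437599871 [-0.2 -0.1 -0.9]
scene floor slope deg x,y [6.1 1.3] floor z0 91.8 945 1128 => rim corners {'a': np.float64(132.7), 'b': np.float64(116.9), 'c': np.float64(114.9), 'd': np.float64(130.8)}
```

Request:
servo_tool([
  [0.874,[0,0,0],0],
  [1,[0,0,0],0],
  [1,[0,0,0],0],
])

```text
time_s: 24.55
position: [0.523, -0.0419, 0.118]
tcp_rot: [[0.965, 0.263, -0.0], [0.263, -0.965, -0.0], [-0.0, 0.0, -1.0]]
force: [-0.7, -0.4, -0.9]
opening: 0.125
```

```bash
python3 plane.py p14 2>/dev/null|grep -v top
```

```text
24.6 [ 0.5231 -0.0419  0.1181] 0.11970796637664226 [ 0.2  0.5 -1.9]
scene floor slope deg x,y [6.  1.3] floor z0 92.4 894 1117 => rim corners {'a': np.float64(133.2), 'b': np.float64(117.6), 'c': np.float64(115.5), 'd': np.float64(131.1)}
```

View pics/p14.png

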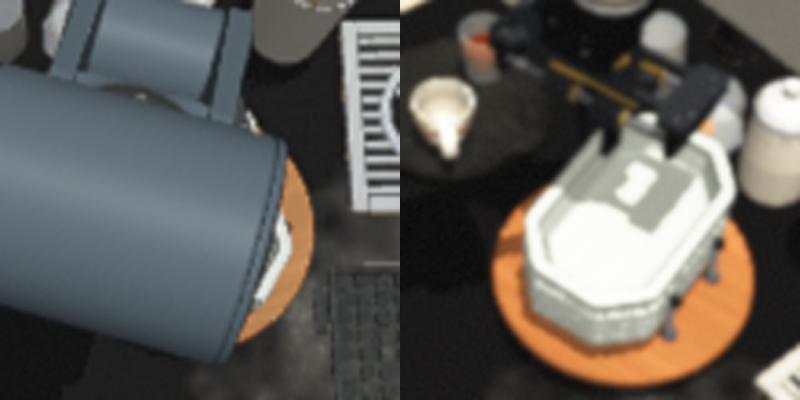

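Now a is about 133 and c about 115 mm, held for more than 0.3 s, so step 2 is met. I sweep down slightly, hold, and come back, in case the measurement is biased. Then I lift off.

Request:
servo_tool([
  [1,[0,0,1],0],
  [1,[0,0,0],0],
  [1,[0,0,0.7],0],
  [1,[0,0,0],0],
  [1,[0,0,-2],0],
])

```text
time_s: 25.28
position: [0.5229, -0.0419, 0.1183]
tcp_rot: [[0.965, 0.263, -0.0], [0.263, -0.965, 0.0], [-0.0, -0.0, -1.0]]
force: [-0.4, -0.2, -0.5]
opening: 0.122
```

```bash
python3 plane.py p15 2>/dev/null|grep -v top
```

```text
25.325 [ 0.5232 -0.0419  0.1186] 0.12254512714883053 [ 0.7 -0.2 -1.6]
scene floor slope deg x,y [5.9 1.5] floor z0 93.1 912 1112 => rim corners {'a': np.float64(133.9), 'b': np.float64(118.5), 'c': np.float64(116.2), 'd': np.float64(131.6)}
```

Request:
servo_tool([
  [1,[0,0,-5],0],
  [1,[0,0,-8],0],
  [1,[0,0,-15],0],
  [1,[0,0,-20],0],
  [1,[0,0,-25],0],
])

```text
time_s: 26.0
position: [0.5229, -0.0419, 0.1927]
tcp_rot: [[0.965, 0.263, 0.0], [0.263, -0.965, 0.0], [0.0, -0.0, -1.0]]
force: [0.6, -1.5, -1.3]
opening: 0.124
```

Request:
servo_tool([
  [1,[0,0,-30],0],
  [1,[0,0,-30],0],
  [1,[0,0,0],0],
  [1,[0,0,0],0],
])

```text
time_s: 26.5
position: [0.5224, -0.0417, 0.2512]
tcp_rot: [[0.965, 0.263, -0.001], [0.263, -0.965, 0.0], [-0.001, -0.0, -1.0]]
force: [0.5, -0.7, -1.4]
opening: 0.117
```

```bash
python3 - <<'E'
from h import *
p,d=bot.capture("scene");cv2.imwrite("pics/s20.png",cv2.resize(p[60:285,180:380],None,fx=2.66,fy=2.66))
s=bot.read_state();print(s["time_s"],s["position"],s["force"],s["opening"],s["joint_positions"].round(0))
plan([.36,.25,.26],0,1,25,5)
E
```

```text
26.55 [ 0.52209715 -0.0416424   0.25058142] [-0.52664793 -0.81770138 -0.51752605] 0.1259333470327628 [-17.  20.  95.  -0.  65.  58.]
from [ 0.5221 -0.0416  0.2506] yaw -74.8 t 26.55
[[1, [-5, -22, -1], np.float64(-5.0)], [1, [-3, -22, -1], np.float64(-5.0)], [1, [-2, -22, -1], np.float64(-5.0)], [1, [0, -22, -1], np.float64(-5.0)], [1, [2, -22, 0], np.float64(-5.0)]]
[[1, [4, -22, -1], np.float64(-5.0)], [1, [6, -21, 0], np.float64(-5.0)], [1, [8, -21, -1], np.float64(-5.0)], [1, [10, -20, 0], np.float64(-5.0)], [1, [12, -19, -1], np.float64(-5.0)]]
[[1, [13, -18, 0], np.float64(-5.0)], [1, [15, -17, -1], np.float64(-4.9)], [1, [16, -15, 0], np.float64(-5.0)], [1, [17, -14, -1], np.float64(-4.9)], [1, [18.8, -12.2, -0.4], np.float64(-5.0)]]
```

View pics/s20.png

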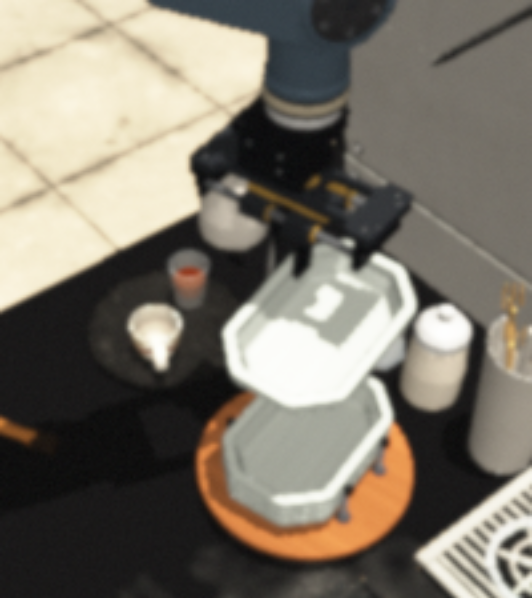

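The tray hangs free at about (320,320), and the lower trays are still in the stand at (310,450). The cup and the shot glass are untouched. I carry it over to the stool side.

```bash
python3 - <<'E'
from h import *
plan([.37,.306,.27],0,1,25,5)
E
```

```text
from [ 0.5221 -0.0416  0.2506] yaw -74.8 t 26.55
[[1, [-3, -23, -1], np.float64(-4.7)], [1, [-2, -24, -1], np.float64(-4.7)], [1, [0, -24, -1], np.float64(-4.7)], [1, [2, -24, -1], np.float64(-4.7)], [1, [4, -23, -1], np.float64(-4.7)]]
[[1, [6, -23, -1], np.float64(-4.7)], [1, [8, -22, -1], np.float64(-4.7)], [1, [10, -22, -1], np.float64(-4.7)], [1, [12, -21, -1], np.float64(-4.6)], [1, [13, -20, -1], np.float64(-4.7)]]
[[1, [15, -18, -2], np.float64(-4.6)], [1, [16, -17, -1], np.float64(-4.7)], [1, [18, -16, -2], np.float64(-4.6)], [1, [19, -14, -1], np.float64(-4.7)], [1, [20, -13, -2], np.float64(-4.6)]]
[[1, [20.3, -10.9, -1.4], np.float64(-4.7)]]
```

Request:
servo_tool([
  [1,[-3,-23,-1],-4.7],
  [1,[-2,-24,-1],-4.7],
  [1,[0,-24,-1],-4.7],
  [1,[2,-24,-1],-4.7],
  [1,[4,-23,-1],-4.7],
])

```text
time_s: 27.18
position: [0.4731, 0.0671, 0.255]
tcp_rot: [[0.778, 0.628, -0.003], [0.628, -0.779, 0.0], [-0.002, -0.002, -1.0]]
force: [-0.5, -0.2, -1.4]
opening: 0.126
```

Request:
servo_tool([
  [1,[6,-23,-1],-4.7],
  [1,[8,-22,-1],-4.7],
  [1,[10,-22,-1],-4.7],
  [1,[12,-21,-1],-4.6],
  [1,[13,-20,-1],-4.7],
])

```text
time_s: 27.8
position: [0.4251, 0.1762, 0.2601]
tcp_rot: [[0.465, 0.885, -0.003], [0.885, -0.465, -0.0], [-0.002, -0.003, -1.0]]
force: [-0.2, 0.3, -1.7]
opening: 0.123
```

Request:
servo_tool([
  [1,[15,-18,-2],-4.6],
  [1,[16,-17,-1],-4.7],
  [1,[18,-16,-2],-4.6],
  [1,[19,-14,-1],-4.7],
  [1,[15,-10,-2],-4.6],
])

```text
time_s: 28.42
position: [0.3809, 0.2795, 0.2679]
tcp_rot: [[0.078, 0.997, -0.003], [0.997, -0.078, -0.001], [-0.002, -0.003, -1.0]]
force: [0.5, -0.7, -0.8]
opening: 0.124
```

Request:
servo_tool([
  [1,[15,-9,-1],-4.7],
  [1,[10,-5,0],0],
  [1,[0,0,0],0],
  [1,[0,0,0],0],
  [1,[0,0,0],0],
])

```text
time_s: 29.05
position: [0.3698, 0.3043, 0.2702]
tcp_rot: [[0.001, 1.0, -0.0], [1.0, -0.001, -0.0], [-0.0, -0.0, -1.0]]
force: [-0.0, -1.1, -1.0]
opening: 0.119
```

```bash
cat > fin.py <<'E'
from h import *
p,d=bot.capture("scene");cv2.imwrite("pics/s21.png",cv2.resize(p[60:285,100:380],None,fx=2.66,fy=2.66))
s=bot.read_state();print(s["time_s"],s["position"],s["force"],s["opening"],s["qvel"].round(2))
P=cloud("scene",d)
c=s["position"]+np.array([.06,-.046,0]);
q=P[(abs(P[...,0]-c[0])<.05)&(abs(P[...,1]-c[1])<.07)&(P[...,2]>c[2]-.06)&(P[...,2]<c[2]+.005)]
q=q[np.isfinite(q).all(1)]
A=np.c_[q[:,:2]-c[:2],np.ones(len(q))];w=np.ones(len(q),bool)
for _ in range(8):
    co,*_=np.linalg.lstsq(A[w],q[w,2],rcond=None);r=abs(A@co-q[:,2]);w=r<max(.002,2*np.median(r))
print("floor at centre",co[2],"slopes",np.degrees(np.arctan(co[:2])),w.sum(),len(q))
m=(P[...,2]>c[2]-.07)&(P[...,2]<c[2]+.03)&(abs(P[...,0]-c[0])<.09)&(abs(P[...,1]-c[1])<.14)
E
python3 fin.py
python3 - <<'E'
from h import *
p,d=bot.capture("top");cv2.imwrite("pics/t21.png",p)
S=cloud("top",d)
E
```

```text
29.1 [0.36982846 0.30437174 0.27030875] [ 0.22307934  0.47652545 -1.01548583] 0.12340537355792225 [ 0.03 -0.11  0.01  0.05  0.06  0.02]
floor at centre 0.24496986825450062 slopes [-0.77202482  6.16590538] 776 1002
```

View pics/s21.png

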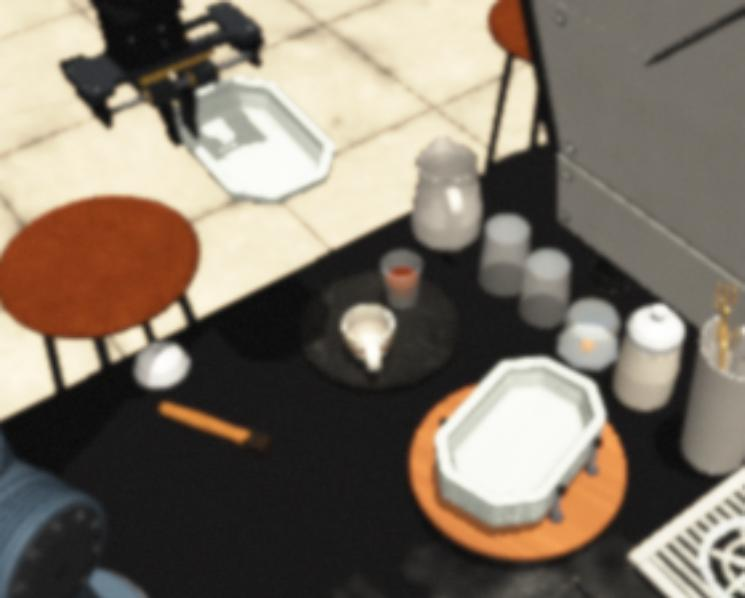

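View pics/t21.png

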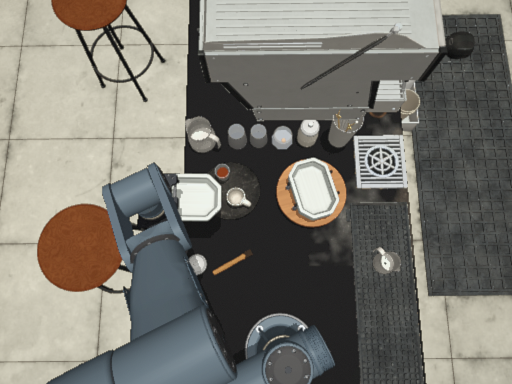

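The tray is held out at about (0.43, 0.26) with a 6° tilt. Its lowest point is about 0.23 m up. The cup and shot glass stand on the black tray, and the lower trays are in the stand. I settle briefly and hand in.

Request:
servo_tool([
  [1,[0,0,0],0],
  [1,[0,0,0],0],
  [1,[0,0,0],0],
  [1,[0,0,0],0],
])

```text
time_s: 29.65
position: [0.3696, 0.3048, 0.2704]
tcp_rot: [[-0.001, 1.0, 0.0], [1.0, 0.001, -0.0], [-0.0, 0.0, -1.0]]
force: [0.3, 0.1, -0.7]
opening: 0.118
```

```bash
python3 fin.py; python3 -c "
from rig import bot
print(bot.hand_in())"
```

```text
29.7 [0.36956049 0.30481984 0.27035912] [-0.56381229 -0.15321252 -0.62921711] 0.12652328456456363 [ 0.06  0.   -0.06  0.11  0.05  0.05]
floor at centre 0.24514619315074085 slopes [-0.95676033  6.1918246 ] 764 993
the job is handed in; nothing more can be done
None
```

The job is handed in at 29.7 s. My last checks showed every end condition met, but the peel did not go the way you described.

- **Cup:** it stands upright and released on the round tray, about 36 mm from its middle. It did not touch the shot glass, which still stands.
- **Peel:** my first lift, on the long rim, was too stiff. All four corners let go before one was 20 mm up with its opposite down.
    - I set the tray back and it sat crooked, so I pressed it in with the shut fingers; the corners no longer clung.
    - I then pinched the rim near corner a, lifted, and eased the grip so the far end pivoted down. That gave corner a at about 133 mm and corner c at about 115 mm, held for over 0.3 s. The limits are above 130 and below 118 mm, and the camera calibration is good to about 2 mm, so the margin is small.
    - So step 2 was met with the tray already loose, not while its corners still clung.
- **Final hold:** the fingers hold the tray steady, with its middle at about (0.43, 0.26) m, roughly 7 cm from the left edge. Its lowest point is about 0.23 m above the worktop.
    - It is tilted about 6°, inside the 15° limit but not truly level.
    - The lower trays stayed in the stand.

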